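# Tip battery cells into the sunken collecting well and park the scoop

### The job

Empty the two battery cells out of the yellow scoop into the sunken well of the grey collecting tray: tilt the scoop so that its open lip reaches over the raised wall and dips below the rim while both cells are still held by the scoop's ridges, then tip it further so that they roll out into the well, never touching the cells with the gripper. Then set the empty scoop upright on the table in front of the blue-roofed parking bay and slide it in, lip first, all the way home, so that its own ear lifts the red hinged catch and the catch drops behind it. Let go, and leave the other things on the table where they are.

Things in the scene. Friction and masses are not known exactly. Their poses are not given: they have to be found in the camera images.
- scoop_mid (a point): Yellow open-fronted scoop, loose, 180 g empty, 125 x 73 mm. Point on its mid-plane, 16 mm above its underside; z up, +x to the open lip (60 mm ahead); the back is 65 mm behind. Floor 3 mm thick; side walls 32 mm high (18 mm over the front 40 mm). Starts upright on the table, lip pointing roughly away from the robot. Tipped some 35 degrees nose down, the cells start to roll out; 47 empties it.
- scoop_lip (a point): Middle of the scoop's front edge at the open lip, on the underside, 60 mm ahead of scoop_mid; same axes. Each cell lies in a seat between two 3.5 mm high ridges across the scoop's floor (cell centres 37 mm behind and 1 mm ahead of scoop_mid), which hold it, if the scoop is turned smoothly, up to a nose-down tilt of some 30 degrees; it rolls over them between 32 and 42 degrees.
- scoop_tab (a point): Centre of the free part of the scoop's black upright grip tab, 60 mm behind scoop_mid, 70 mm above the underside; same axes. The tab is 10 mm thick along x and 44 mm wide along y; its top is 88 mm above the underside. Pinch it across its thickness, fingertips more than 42 mm above the underside, clear of the cells in front of it.
- scoop_ear (a point): Centre of the scoop's left (+y) black ear, 55 mm behind and 44 mm left of scoop_mid, 29 mm above the underside. The ear is 20 mm long (x), 6 mm thick and reaches out to 52 mm from the scoop's middle. There is a like ear on the right.
- cell_a: Green battery cell, 34 mm diameter, 61 mm long, about 100 g; origin at its centre, its y axis is its long axis. Starts lying across the scoop in the rear seat, centre 20 mm above the scoop's underside.
- cell_b: Red battery cell, same size and mass as the green one; origin at its centre, y axis along its length. Starts in the front seat of the scoop.
- tray: Grey collecting tray, fixed, 150 mm (x) by 165 mm (y); origin at the centre of its underside on the table, z up. Its well measures 110 mm (x) by 125 mm (y), centred; walls 20 mm thick all round, rim 60 mm above the table, well floor 8 mm above the table with two 3 mm high ribs along x. The cells lie best with their length along the tray's x, so pour along its y from either side. It stands either to the left or to the right of the scoop.
- bay: Aluminium parking bay, fixed, on the other side of the scoop from the tray. Origin on the table; z up. The scoop slides in on the table along +x (roughly away from the robot); when home, scoop_mid is 0 to 3 mm ahead of this origin, axes parallel. Side rails with inner faces at y = +-41 mm, 20 mm high, x = -15 to 62 mm, flaring out by 10 mm at the mouth (x = -40); lip stops at x = 63 mm; blue roof over x = 25 to 62, 46 mm up.
- catch (a joint): Angle of the red gravity catch, rad: 0 hanging at rest on its stop, growing as it is lifted, at most 1.2. Hinge along the bay's y at x = -114, 56 mm up, on a post at y = 58 to 66, 64 mm high. The scoop's left ear lifts it about 0.45 in passing; it drops behind the ear when scoop_mid is within about 8 mm of the bay's origin.
- catch_tip (a point): Round tip of the red catch arm (8 mm thick, 45 mm long, 30 g, leaning forward and down); at rest at bay x = -87 mm, y = 47 mm, 20 mm above the table. To start clear of the catch, set the scoop down with scoop_mid at bay x = -80 mm or farther back, y = 0.
- mug: Bystander: blue mug, 80 mm wide, 92 mm high; origin centre of underside.
- mouse: Bystander: black computer mouse 108 x 60 x 34 mm; origin centre of underside.
- meter: Bystander: orange hand multimeter 170 x 85 x 47 mm lying flat; origin centre of underside.
- spool: Bystander: white spool, 84 mm diameter, 45 mm high; origin centre of underside.
- driver: Bystander: screwdriver about 200 mm long, lying.
- spray: Bystander: blue bottle, 56 mm diameter, 160 mm high; origin centre of underside.
- partsbin: Bystander: red open parts bin 120 x 100 x 50 mm; origin centre of underside.
Not all that is in view belongs to the job. Several things have the shape of the cell_b; the one meant has the colours described above.

How it is judged:
On the way, in this order (a step that is already met when the one before it is completed fails the run):
1. the scoop is angled nose down (over 15 degrees) with its lip over the well and below the rim, both cells still aboard (angle between scoop_mid's own z axis and vertical above 0.26 rad and x of scoop_lip in the frame of tray between -0.055 and 0.055 m and y of scoop_lip in the frame of tray between -0.0625 and 0.0625 m and z of scoop_lip in the frame of tray below 0.06 m and x of cell_a in the frame of scoop_mid between -0.06 and 0.03 m and y of cell_a in the frame of scoop_mid between -0.03 and 0.03 m and z of cell_a in the frame of scoop_mid between -0.025 and 0.025 m and x of cell_b in the frame of scoop_mid between -0.06 and 0.03 m and y of cell_b in the frame of scoop_mid between -0.03 and 0.03 m and z of cell_b in the frame of scoop_mid between -0.025 and 0.025 m), for 0.1 s.
2. both cells lie in the well (x of cell_a in the frame of tray between -0.055 and 0.055 m and y of cell_a in the frame of tray between -0.0625 and 0.0625 m and z of each of cell_a, cell_b in the frame of tray below 0.055 m and x of cell_b in the frame of tray between -0.055 and 0.055 m and y of cell_b in the frame of tray between -0.0625 and 0.0625 m and linear speed of each of cell_a, cell_b below 0.04 m/s), for 0.2 s.
3. the empty scoop, standing upright, lifts the catch with its own ear as it slides in (not the fingers) (value of joint catch above 0.25 rad and contact force between scoop and catch above 0.01 N and contact force between the fingers and catch below 0.1 N and angle between scoop_mid's own z axis and vertical below 0.15 rad and y of scoop_mid in the frame of bay between -0.012 and 0.012 m and x of scoop_mid in the frame of bay between -0.095 and -0.005 m), for 0.04 s.
At the end, for the whole second after the job is handed in: Both cells rest inside the walls of the well, below its rim; the scoop stands upright on the table, home in the bay (within 10 mm of fully in, 8 mm sideways, 7 degrees), the catch has dropped behind it (under 0.08 rad), released and at rest (all of step 2 and x of scoop_mid in the frame of bay between -0.01 and 0.008 m and y of scoop_mid in the frame of bay between -0.008 and 0.008 m and z of scoop_mid in the frame of bay below 0.021 m and angle between scoop_mid's own z axis and vertical below 0.06 rad and angle between the x axis of scoop_mid and the x axis of bay, either way round below 0.12 rad and value of joint catch below 0.08 rad and linear speed of scoop below 0.02 m/s and contact force between the fingers and scoop below 0.1 N); the robot touches nothing.
It fails at once if the gripper touches a cell (contact force between the fingers and cell_a above 1 N or contact force between the fingers and cell_b above 1 N).
It fails at once if a bystander is moved more than 30 mm (distance of any of mug, mouse, meter, spool, driver, spray, partsbin from where it was at the start of the episode above 0.03 m).
It also fails if it takes over 54 s, if anything falls off the work surface, if the arm or the gripper's body presses on something with over 40 N, if the wrist force passes 120 N, or if a joint passes its speed limit or range.

### The arm

A 6-joint arm with a two-finger parallel gripper is mounted at the origin on the work surface. World frame = base frame: x ahead of the robot, y to its left, z up, the work surface at z = 0. Lengths are in m, angles in rad, forces in N, time in s.
With the tool pointing down it reaches from about 0.3 to 0.875 m from the base axis. Payload 6.4 kg.
Tool frame: the origin (TCP) lies on the centre line of the jaws, within the pads' length; the fingertips stand 14 mm ahead of it and the grasp point (between the pads) lies 5 mm behind it; z points along the fingers, y is the direction in which the jaws open and shut (so a half turn about z gives the same grasp; the last joint's range is limited). The gripper opens to 85 mm and grips with 20 to 120 N. Pads are 22 mm wide; open, the fingers measure 114 mm over their backs; the gripper's body (76 mm by 85 mm) begins 54 mm behind the grasp point. The pads swing forward as they close: fully open they stand 13 mm farther back than shut.
Start: joints at [1.089, 0.181, 1.607, -0, 1.354, -0.206], TCP at [0.157, 0.553, 0.245] pointing down, gripper open.
Joint ranges: [-2.99, 2.99], [-0.89, 2.07], [0.3, 2.58], [-1.14, 4.28], [0, 2.63], [-3.12, 3.12]. Speed limits (rad/s): [2.57, 2.57, 3.01, 3.14, 3.14, 3.14].

### API

Orientations are given as a unit quaternion [w, x, y, z].
In Python, from bench import bot gives the robot as it stands.
- The arm moves only by the tool drive_tool, never from a script. Its argument "increments" is a list of rows, each an object with "xyz": the shift along the tool's x, y, z in m, a list of three; "rot": the turn, a rotation vector about the tool's x, y, z in rad, a list of three. In form: [{"xyz": [x, y, z], "rot": [wx, wy, wz]}, ...]. A call has 1 to 10 rows; each row is the pose to reach, as a shift and turn from the pose commanded when the call began, along the tool's axes at that moment; what a row does not reach only later rows make up. A row lasts 1/10 s, in which the tool goes at most 50 mm and 8.59 degrees, less where a joint would pass 70% of its speed; a pose out of reach is approached as far as the arm can. A call with a gripper value outside its range is refused whole. "grip" is the closure, from -1 (fully open) to 1 (shut), set as the call begins (left out, the last holds). The fingers move at their own pace and stop on an object; the grip force is fixed at half the most. Time passes only in rows, so rows that repeat a pose let the fingers close. It gives the time, the measured TCP pose, the force and the opening at its end, in the units of the state.
- bot.sense(): the state, without advancing time (a new reading comes with each control period).
- bot.capture(name): name is "scene" or "side" or "wrist"; returns the picture (420x560x3 uint8, red, green, blue); there is no depth.
- bot.calibration(name): a dict with "fx", "fy", "cx", "cy" (pixels), "camera_from_world" (4x4, takes a point from world to camera coordinates); the wrist camera has in their place "T_tool_cam" (4x4, takes a point from camera to tool coordinates, whose origin is the TCP and whose axes are the flange's). Camera axes: x right, y up, looking along -z (the intrinsics and any distortion apply to the point x, -y, -z); pixel columns grow to the right and rows downward; lengths in m; the calibration is good to about 2 mm. A picture is of the moment at which its call begins: read the wrist's pose just before it. calibration takes no time and is no camera call.
- bot.finish_job(): hands the job in, once; it reports no verdict.
The state is a dict: "time_s": time; "qpos": joint angles; "joint_vel": joint speeds; "tau": joint torques, N m; "tool_pos": TCP position; "tcp_rot": TCP orientation; "wrist_force": force on the tool from outside, world axes, zero at the start; "moment": the same for the moment, N m; "finger_gap": opening from 0.0 (shut) to 1.0 (fully open).
Only numpy, scipy, OpenCV 4.12 (cv2) and the standard library are available. Lean on these libraries where they do the work, as an engineer would, in place of code of your own. Each camera call takes 0.05 s, during which the arm holds its last target.

## Working session

There is one attempt and no reset: what is moved stays moved. The work goes in short steps, Python scripts to look and compute and a tool call to move; the robot and the scene stay as the last step left them, time stands still between calls to the robot, and variables do not carry over. Pictures are saved under pics/ and viewed, and the job is handed in when it is done.

Besides the shell and the picture viewer there is one more tool, called after ">>>" by a JSON object that holds its "op" and its "data". drive_tool: Moves the arm, as the interface text tells. Its arguments: {"type":"object","properties":{"increments":{"type":"array"},"grip":{"type":"number"}},"required":["increments"]}

```bash
ls; mkdir -p pics
python3 - <<'E'
from bench import bot
import cv2
s=bot.sense(); print(s)
for n in ["scene","side","wrist"]:
    im=bot.capture(n); cv2.imwrite(f"pics/{n}0.png",im[:,:,::-1])
    c=bot.calibration(n); print(n,c)
E
```

```text
pics
{'time_s': 0.0, 'qpos': array([ 1.08870666e+00,  1.81540168e-01,  1.60800875e+00, -4.96175461e-06,
        1.35382486e+00, -2.06305746e-01]), 'joint_vel': array([-4.15245828e-05,  6.04942898e-05,  1.92532099e-04,  6.50524882e-05,
       -6.86052067e-05, -1.77561863e-03]), 'tau': array([-2.99936050e-05, -4.44875908e+01, -3.51327145e+01, -2.18626583e-04,
        9.13077383e-03,  2.27544660e-05]), 'tool_pos': array([0.15630689, 0.55278967, 0.24438428]), 'tcp_rot': array([-2.98232640e-04,  1.37454805e-01,  9.90507639e-01, -8.39145274e-04]), 'wrist_force': array([0.57401179, 0.39074002, 0.43047677]), 'moment': array([-0.00970203,  0.02948452,  0.02314984]), 'finger_gap': 1.002388563721551}
scene {'fx': 462.99033102216333, 'fy': 462.99033102216333, 'cx': 275.24082844057295, 'cy': 209.43197345939473, 'camera_from_world': array([[-0.72195156,  0.69176262, -0.01582448,  0.40132889],
       [-0.53707559, -0.54580131,  0.64315685,  0.25470667],
       [ 0.43627485,  0.47282704,  0.76557093, -1.51493397],
       [ 0.        ,  0.        ,  0.        ,  1.        ]])}
side {'fx': 412.6892955782747, 'fy': 412.6892955782747, 'cx': 286.5643083395476, 'cy': 210.2550182451036, 'camera_from_world': array([[ 0.99574516, -0.09084159,  0.01547226, -0.5697112 ],
       [ 0.04304595,  0.6069974 ,  0.79353715, -0.09158364],
       [-0.0814778 , -0.78949475,  0.60832508, -1.22886678],
       [ 0.        ,  0.        ,  0.        ,  1.        ]])}
wrist {'fx': 332.40014639721, 'fy': 332.40014639721, 'cx': 283.96846378636116, 'cy': 210.5002258632755, 'T_tool_cam': array([[-2.42964294e-04,  9.47503087e-01,  3.19746525e-01,
         8.17875199e-02],
       [ 9.99999504e-01, -7.85326420e-05,  9.92580276e-04,
        -9.74986959e-06],
       [ 9.65583416e-04,  3.19746608e-01, -9.47502599e-01,
        -1.28629712e-01],
       [ 0.00000000e+00,  0.00000000e+00,  0.00000000e+00,
         1.00000000e+00]])}
```

View pics/scene0.png

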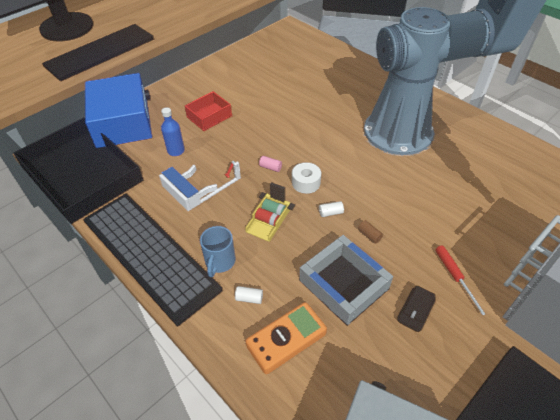

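View pics/side0.png

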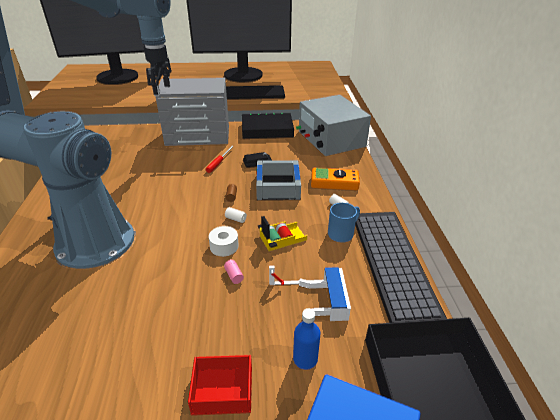

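View pics/wrist0.png

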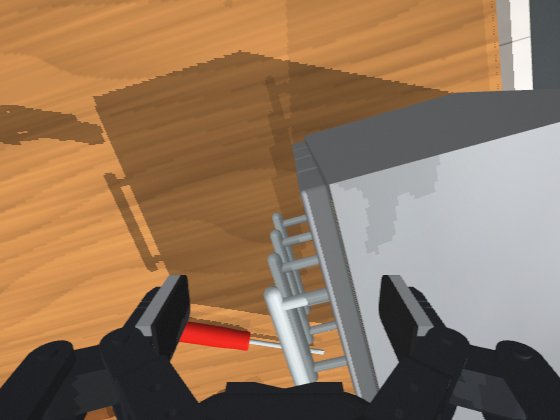

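Both views show the scoop in the middle (scene ~(268,215), side ~(283,235)). The tray is to its left (+y) at scene (345,278), and the bay to its right at scene (195,188). I'll enlarge these areas next.

```bash
cat > h.py <<'E'
import numpy as np, cv2
from bench import bot
from scipy.spatial.transform import Rotation as R
def crop(src,x0,y0,x1,y1,k,out):
    im=cv2.imread(src)[y0:y1,x0:x1]; im=cv2.resize(im,None,fx=k,fy=k,interpolation=cv2.INTER_CUBIC)
    for x in range((x0+9)//10*10,x1,10):
        cv2.line(im,((x-x0)*k,0),((x-x0)*k,6 if x%50 else 14),(0,0,255),1)
        if x%20==0: cv2.putText(im,str(x),((x-x0)*k-10,24),0,.35,(0,0,255),1)
    for y in range((y0+9)//10*10,y1,10):
        cv2.line(im,(0,(y-y0)*k),(6,(y-y0)*k),(0,0,255),1)
        if y%20==0: cv2.putText(im,str(y),(8,(y-y0)*k+4),0,.35,(0,0,255),1)
    cv2.imwrite(out,im)
def ray(n,uv):
    c=bot.calibration(n);T=c["camera_from_world"];u,v=uv
    d=np.array([(u-c["cx"])/c["fx"],-(v-c["cy"])/c["fy"],-1.])
    return -T[:3,:3].T@T[:3,3], T[:3,:3].T@d
def atz(n,uv,z):
    o,d=ray(n,uv); return o+d*(z-o[2])/d[2]
def proj(n,p):
    c=bot.calibration(n);T=c["camera_from_world"];p=np.atleast_2d(p)
    q=p@T[:3,:3].T+T[:3,3]
    return np.c_[c["cx"]+c["fx"]*q[:,0]/-q[:,2], c["cy"]-c["fy"]*q[:,1]/-q[:,2]]
E
python3 - <<'E'
from h import *
crop("pics/scene0.png",235,170,315,245,10,"pics/c_scoop.png")
crop("pics/scene0.png",290,230,400,325,7,"pics/c_tray.png")
crop("pics/scene0.png",150,150,250,220,8,"pics/c_bay.png")
crop("pics/side0.png",250,205,320,255,11,"pics/s_scoop.png")
crop("pics/side0.png",245,150,310,205,10,"pics/s_tray.png")
crop("pics/side0.png",255,255,360,330,7,"pics/s_bay.png")
E
```

```text
(no output)
```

View pics/c_scoop.png

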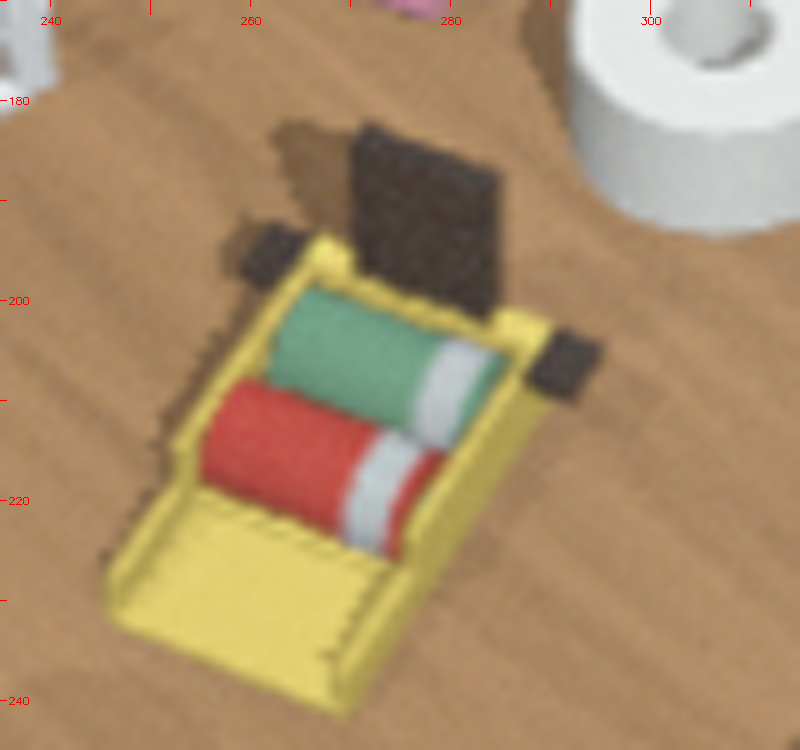

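View pics/c_tray.png

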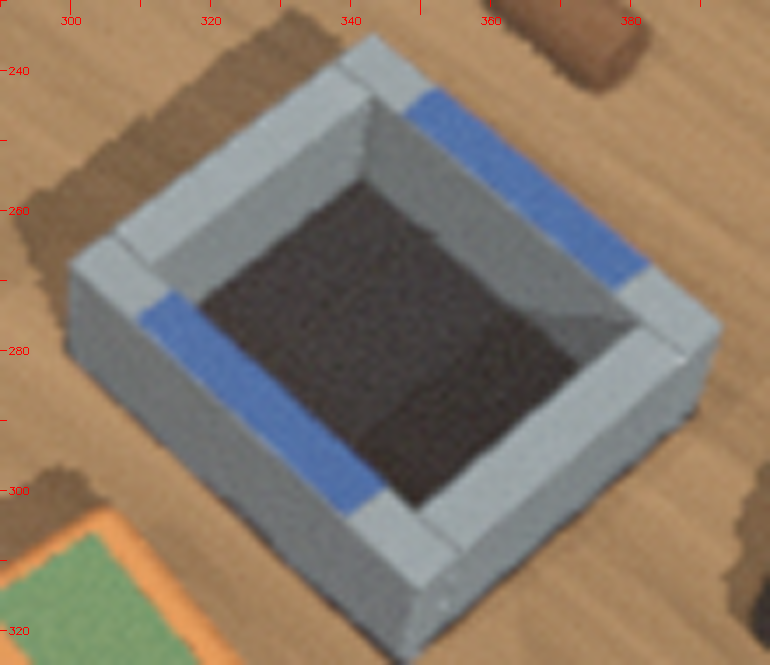

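View pics/c_bay.png

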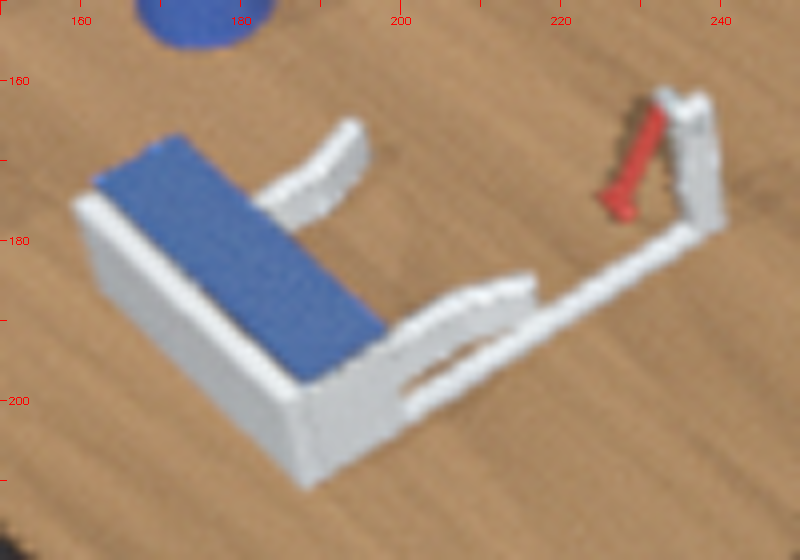

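View pics/s_scoop.png

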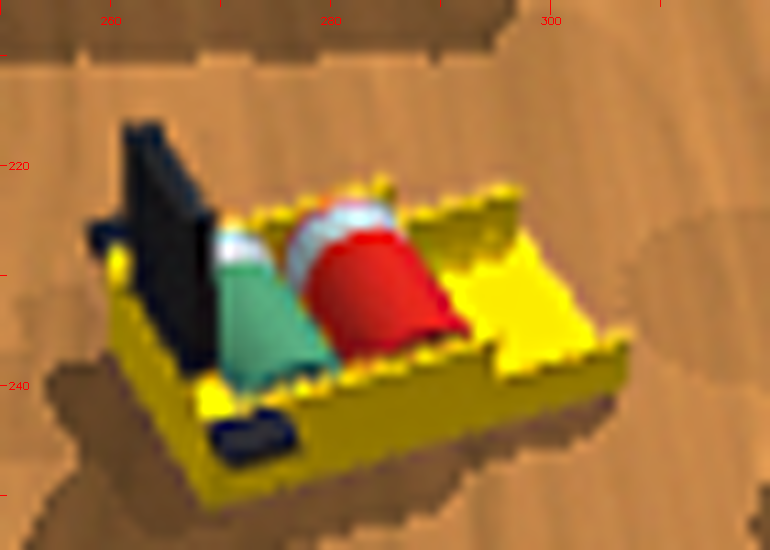

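View pics/s_tray.png

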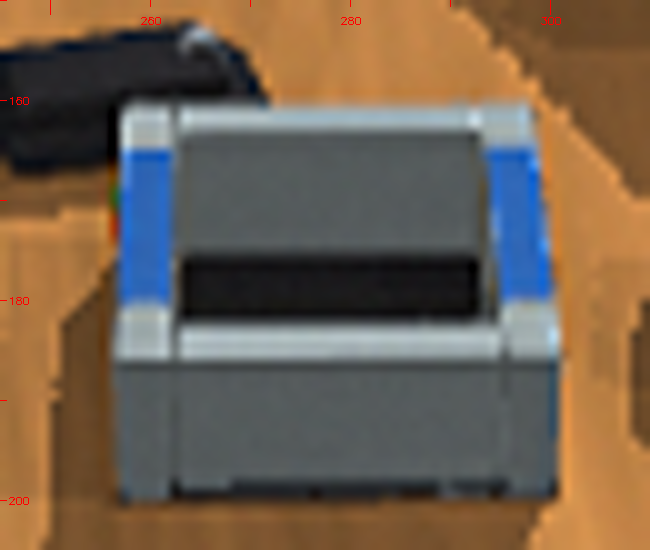

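View pics/s_bay.png

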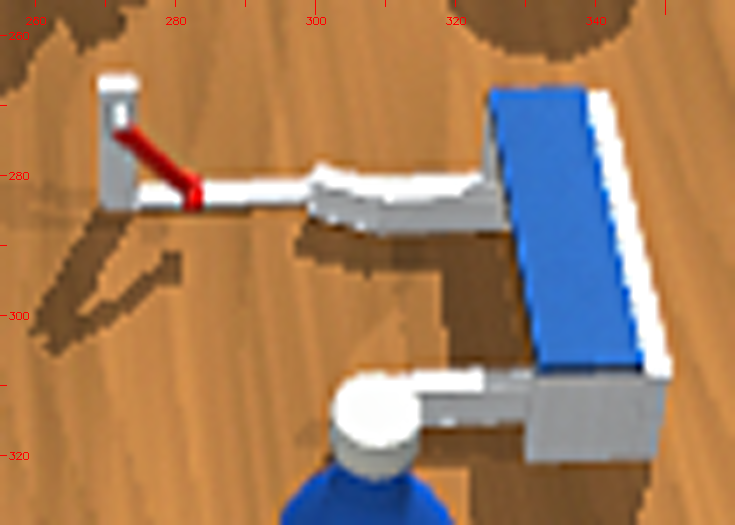

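```bash
cat > fit.py <<'E'
from h import *
from scipy.optimize import least_squares
def fit(obs,extra0=(),model=None,p0=(0.5,0.1,0.)):
    def res(p,full=False):
        r=[]
        c,s=np.cos(p[2]),np.sin(p[2])
        for cam,uv,m in obs:
            m=np.array(m(p[3:]) if callable(m) else m,float)/1000
            w=[p[0]+c*m[0]-s*m[1],p[1]+s*m[0]+c*m[1],m[2]]
            r+=list(proj(cam,w)[0]-uv)
        return np.array(r)
    f=least_squares(res,list(p0)+list(extra0),loss='soft_l1')
    print("pose",f.x.round(4)); print(res(f.x).reshape(-1,2).round(1).tolist()); return f.x
E
python3 - <<'E'
from fit import *
for n in["scene","side"]: print(n,ray(n,(280,210))[0].round(3))
for uv in [(343.1,235),(393.1,276.7),(350,313.6),(300,267.6)]: print(atz("scene",uv,.06).round(3))
for uv in [(257.2,160.3),(298,160.3),(300.5,185.7),(256.7,185.7)]: print('s',atz("side",uv,.06).round(3))
S=[("scene",(246.8,232),(60,-36.5,0)),("scene",(269.5,241.4),(60,36.5,0)),("side",(305.6,240.7),(60,-36.5,0)),("side",(307.3,235.5),(60,-36.5,18)),("side",(297.1,222),(60,36.5,18)),("side",(268.9,251.2),(-65,-36.5,0)),("scene",(290,202.2),(-65,36.5,32)),("scene",(267.5,193.3),(-65,-36.5,32)),("scene",(271.5,182.2),(-65,-22,88)),("side",(261.4,216.1),(-65,22,88)),("side",(264.5,216.1),(-55,22,88)),("side",(269.4,224.3),(-55,-22,88))]
fit(S)
B=[("scene",(227.2,175.4),(-87,47,20)),("scene",(236.2,162.5),(-114,62,64)),("side",(271.9,266.7),(-114,62,64)),("side",(282.6,282.6),(-87,47,20))]
for cam,uvs in [("side",[(346.9,307.6),(332.1,307.6),(325,267.9),(338.9,267.9)]),("scene",[(161.6,172.8),(172.5,167.1),(198.5,190.9),(187.9,198.1)])]:
    for uv,(x,sg) in zip(uvs,[(62,-1),(25,-1),(25,1),(62,1)]):
        B.append((cam,uv,(lambda e,x=x,sg=sg:(x,sg*e[0],e[1]))))
fit(B,(50,48),p0=(.6,-.1,0))
E
```

```text
scene [1.087 0.578 1.002]
side [ 0.471 -0.966  0.829]
[0.486 0.177 0.06 ]
[0.496 0.34  0.06 ]
[0.641 0.332 0.06 ]
[0.634 0.169 0.06 ]
s [0.495 0.336 0.06 ]
s [0.643 0.326 0.06 ]
s [0.633 0.162 0.06 ]
s [0.487 0.172 0.06 ]
pose [ 0.5609 -0.0257  0.3253]
[[-1.5, -0.2], [-0.6, 0.3], [1.1, -0.9], [-0.4, -0.2], [-0.4, -0.8], [-0.6, -0.3], [-0.1, 0.1], [-0.8, 0.1], [-0.7, -0.8], [-1.0, -0.3], [-0.9, -1.1], [-0.1, -0.4]]
pose [ 6.24800e-01 -2.74600e-01 -3.39000e-02  6.56636e+01  4.86924e+01]
[[-0.6, 0.1], [-0.5, 0.5], [-0.4, -0.2], [-0.5, -0.4], [-0.1, -0.4], [-0.7, 0.1], [-0.7, 0.2], [-0.7, -0.2], [-0.5, 0.3], [-0.7, -0.1], [-0.4, 0.5], [-0.7, 0.0]]
```

Run:
```python
from h import *
for n,a,b,z in [("mug",(216,235),(343,209),.09),("spool",(306,171),(223,234),.045),("pink",(270,163),(234,271),.017),("white1",(331,209),(235,214),.017),("brown",(370,231),(231,192),.017),("white2",(249,295),(338,201),.017),("sprayTop",(167,112),(307,315),.16),("mouse",(417,305),(257,160),.03),("meter",(285,335),(335,178),.04)]:
    print(n,atz("scene",a,z).round(3),atz("side",b,z).round(3))
```

```text
mug [ 0.729 -0.029  0.09 ] [ 0.738 -0.013  0.09 ]
spool [ 0.378 -0.056  0.045] [ 0.382 -0.048  0.045]
pink [ 0.41  -0.175  0.017] [ 0.413 -0.171  0.017]
white1 [0.415 0.077 0.017] [0.414 0.08  0.017]
brown [0.398 0.2   0.017] [0.4   0.203 0.017]
white2 [0.757 0.119 0.017] [0.756 0.126 0.017]
sprayTop [ 0.576 -0.43   0.16 ] [ 0.57  -0.445  0.16 ]
mouse [0.499 0.418 0.03 ] [0.495 0.389 0.03 ]
meter [0.774 0.26  0.04 ] [0.763 0.231 0.04 ]
```

```bash
cat >> h.py <<'E'
def cur():
    s=bot.sense(); q=s["tcp_rot"]; return s,np.array(s["tool_pos"]),R.from_quat([q[1],q[2],q[3],q[0]])
def toolR(yaw,pitch=0.):
    # scoop frame: x fwd at yaw, pitched nose-down; tool y=scoop x, tool x=scoop y, tool z=-scoop z
    S=R.from_euler('ZY',[yaw,pitch]).as_matrix()
    return R.from_matrix(np.c_[S[:,1],S[:,0],-S[:,2]])
def inc(p,Rt,base=None):
    if base is None: s,p0,R0=cur()
    else: p0,R0=base
    return R0.inv().apply(np.array(p)-p0).round(4).tolist(), (R0.inv()*Rt).as_rotvec().round(4).tolist()
def st():
    s,p,r=cur(); print("t",round(s["time_s"],2),"p",p.round(4),"q",s["qpos"].round(3),"F",s["wrist_force"].round(2),"M",s["moment"].round(2),"gap",round(s["finger_gap"],3)); 
    m=r.as_matrix(); print("scoopx(tool y)",m[:,1].round(3),"tool z",m[:,2].round(3), "yaw",np.arctan2(m[1,1],m[0,1]).round(4))
def wpix(p,base,uvpts):
    pass
E
python3 - <<'E'
from h import *
print(inc((.504,-.045,.2),toolR(.325)))
E
```

```text
([-0.4973, -0.4806, 0.0451], [-0.0014, 0.0004, 0.97])
```

>>> {"op": "drive_tool", "data": {"increments": [{"xyz": [-0.497, -0.481, 0.0], "rot": [-0.001, 0, 0.97]}, {"xyz": [-0.497, -0.481, 0.0], "rot": [-0.001, 0, 0.97]}, {"xyz": [-0.497, -0.481, 0.0], "rot": [-0.001, 0, 0.97]}, {"xyz": [-0.497, -0.481, 0.0], "rot": [-0.001, 0, 0.97]}, {"xyz": [-0.497, -0.481, 0.0], "rot": [-0.001, 0, 0.97]}, {"xyz": [-0.497, -0.481, 0.0], "rot": [-0.001, 0, 0.97]}, {"xyz": [-0.497, -0.481, 0.0], "rot": [-0.001, 0, 0.97]}, {"xyz": [-0.497, -0.481, 0.0], "rot": [-0.001, 0, 0.97]}, {"xyz": [-0.497, -0.481, 0.0], "rot": [-0.001, 0, 0.97]}, {"xyz": [-0.497, -0.481, 0.0], "rot": [-0.001, 0, 0.97]}], "grip": -1}}

```text
time_s: 1.15
tool_pos: [0.4081, 0.1189, 0.2454]
tcp_rot: [0.0, 0.583, 0.812, 0.001]
wrist_force: [0.3, 1.2, -0.0]
finger_gap: 1.001
```

Run:
```python
from h import *
st(); print(inc((.504,-.045,.2),toolR(.325)))
```

```text
t 1.15 p [0.4081 0.1189 0.2454] q [ 2.000e-03 -1.740e-01  1.963e+00  1.000e-03  1.352e+00 -3.230e-01] F [ 0.33  1.18 -0.02] M [ 0.02 -0.06  0.01] gap 1.001
scoopx(tool y) [0.948 0.319 0.002] tool z [ 0.001  0.001 -1.   ] yaw 0.3249
([-0.186, 0.0385, 0.0454], [0.0015, -0.0004, -0.0001])
```

>>> {"op": "drive_tool", "data": {"increments": [{"xyz": [-0.186, 0.0385, 0.045], "rot": [0.0015, 0, 0]}, {"xyz": [-0.186, 0.0385, 0.045], "rot": [0.0015, 0, 0]}, {"xyz": [-0.186, 0.0385, 0.045], "rot": [0.0015, 0, 0]}, {"xyz": [-0.186, 0.0385, 0.045], "rot": [0.0015, 0, 0]}, {"xyz": [-0.186, 0.0385, 0.045], "rot": [0.0015, 0, 0]}, {"xyz": [-0.186, 0.0385, 0.045], "rot": [0.0015, 0, 0]}]}}

```text
time_s: 1.75
tool_pos: [0.5031, -0.0438, 0.1993]
tcp_rot: [-0.002, 0.584, 0.812, -0.0]
wrist_force: [-0.0, 0.2, 0.2]
finger_gap: 1.0
```

Run:
```python
from h import *
st()
s,p,r=cur(); im=bot.capture("wrist"); cv2.imwrite("pics/w1.png",im[:,:,::-1]); np.save("w1.npy",np.r_[p,r.as_quat()])
```

```text
t 1.75 p [ 0.5031 -0.0438  0.1993] q [-0.322  0.074  1.824  0.     1.247 -0.645] F [-0.03  0.15  0.18] M [ 0.01  0.01 -0.01] gap 1.0
scoopx(tool y) [ 0.948  0.317 -0.002] tool z [-0.003  0.001 -1.   ] yaw 0.3227
```

View pics/w1.png

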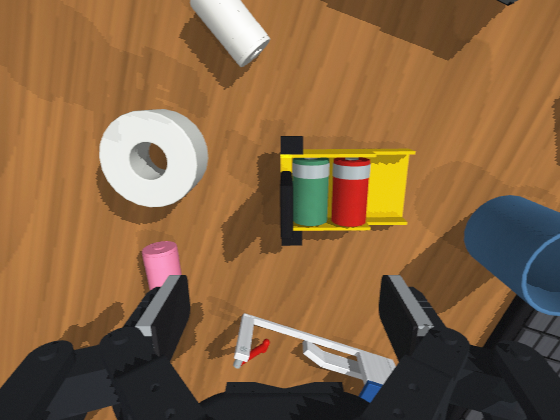

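Run:
```python
from h import *
crop("pics/w1.png",265,125,425,255,5,"pics/w1c.png")
```

```text
(no output)
```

View pics/w1c.png

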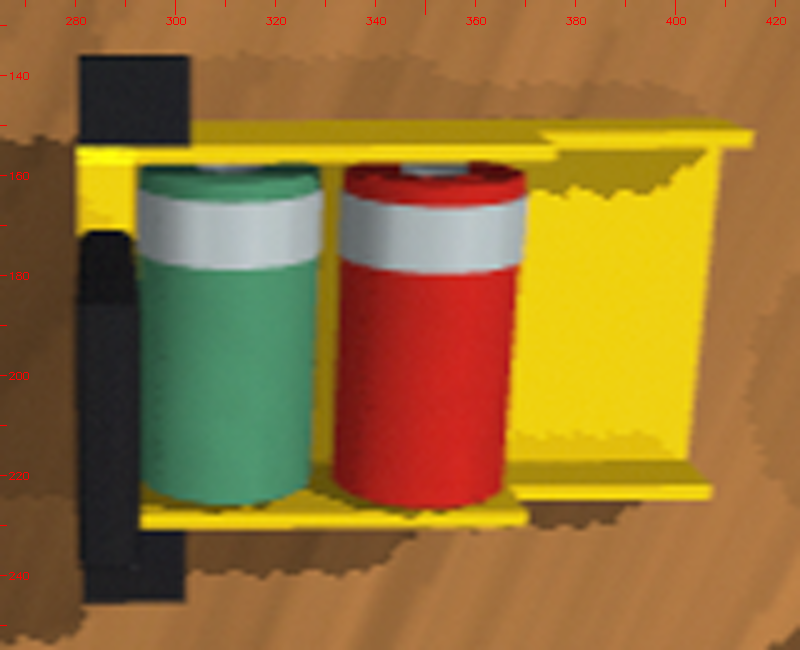

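```bash
cat >> h.py <<'E'
def wproj(p,q,pts):
    c=bot.calibration("wrist");T=c["T_tool_cam"]
    t=R.from_quat(q).inv().apply(np.atleast_2d(pts)-p)
    k=(t-T[:3,3])@T[:3,:3]
    return np.c_[c["cx"]+c["fx"]*k[:,0]/-k[:,2], c["cy"]-c["fy"]*k[:,1]/-k[:,2]]
E
python3 - <<'E'
from h import *
from scipy.optimize import least_squares
w=np.load("w1.npy")
O=np.array([(416,151),(407.4,224.8),(280.4,154.6),(280.4,185.6),(292.4,185.6),(280.4,238.6),(292.6,238.6),(303,136.2),(280.8,136.2),(282,245.4),(302.2,245.4)])-.4
M=np.array([(60,36.5,18),(60,-36.5,18),(-65,36.5,32),(-65,22,88),(-55,22,88),(-65,-22,88),(-55,-22,88),(-45,52,32),(-65,52,32),(-65,-52,32),(-45,-52,32)])/1000
def f(p):
    W=R.from_euler('z',p[2]).apply(M)+[p[0],p[1],0]; return (wproj(w[:3],w[3:],W)-O).ravel()
r=least_squares(f,[.56,-.026,.325],loss='soft_l1'); print(r.x.round(4)); print(f(r.x).reshape(-1,2).round(1).tolist())
# catch & bay points from wrist
E
```

```text
[ 0.5619 -0.0247  0.3288]
[[-0.3, -0.1], [-0.5, -0.3], [0.2, -0.5], [-0.5, -0.2], [0.9, -0.3], [0.1, 1.3], [0.6, 1.2], [0.4, -0.1], [-0.3, 0.1], [-0.5, -0.2], [-0.1, -0.3]]
```

Run:
```python
from h import *
st(); print(inc((.5047,-.0443,.066),toolR(.328)))
```

```text
t 1.8 p [ 0.503  -0.0429  0.1998] q [-0.321  0.072  1.825  0.     1.247 -0.645] F [-0.49  0.11 -0.34] M [-0.01  0.    0.02] gap 1.002
scoopx(tool y) [ 0.948  0.319 -0.002] tool z [-0.002  0.001 -1.   ] yaw 0.3243
([-0.0021, 0.0014, 0.1338], [-0.0017, -0.0016, -0.0037])
```

>>> {"op": "drive_tool", "data": {"increments": [{"xyz": [-0.001, 0.001, 0.03], "rot": [-0.0017, -0.001, -0.0037]}, {"xyz": [-0.001, 0.001, 0.06], "rot": [-0.0017, -0.001, -0.0037]}, {"xyz": [-0.001, 0.001, 0.09], "rot": [-0.0017, -0.001, -0.0037]}, {"xyz": [-0.001, 0.001, 0.115], "rot": [-0.0017, -0.001, -0.0037]}, {"xyz": [-0.001, 0.001, 0.13], "rot": [-0.0017, -0.001, -0.0037]}, {"xyz": [-0.001, 0.001, 0.134], "rot": [-0.0017, -0.001, -0.0037]}, {"xyz": [-0.001, 0.001, 0.134], "rot": [-0.0017, -0.001, -0.0037]}]}}

```text
time_s: 2.5
tool_pos: [0.5043, -0.0426, 0.0665]
tcp_rot: [0.0, 0.581, 0.814, 0.0]
wrist_force: [1.6, 0.6, 0.5]
finger_gap: 0.999
```

Run:
```python
from h import *
st()
s,p,r=cur(); im=bot.capture("wrist"); cv2.imwrite("pics/w2.png",im[:,:,::-1])
im=bot.capture("side"); cv2.imwrite("pics/s2.png",im[:,:,::-1]);crop("pics/s2.png",230,180,330,260,8,"pics/s2c.png")
```

```text
t 2.5 p [ 0.5043 -0.0426  0.0665] q [-0.319  0.274  1.905  0.     0.962 -0.65 ] F [1.59 0.61 0.46] M [-0.03 -0.01 -0.03] gap 0.999
scoopx(tool y) [0.946 0.324 0.001] tool z [ 0.001  0.    -1.   ] yaw 0.3303
```

View pics/w2.png

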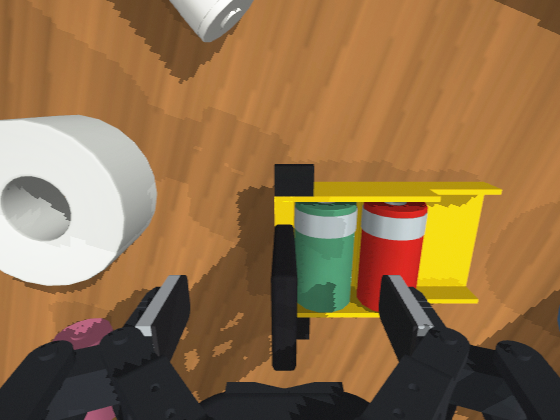

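View pics/s2c.png

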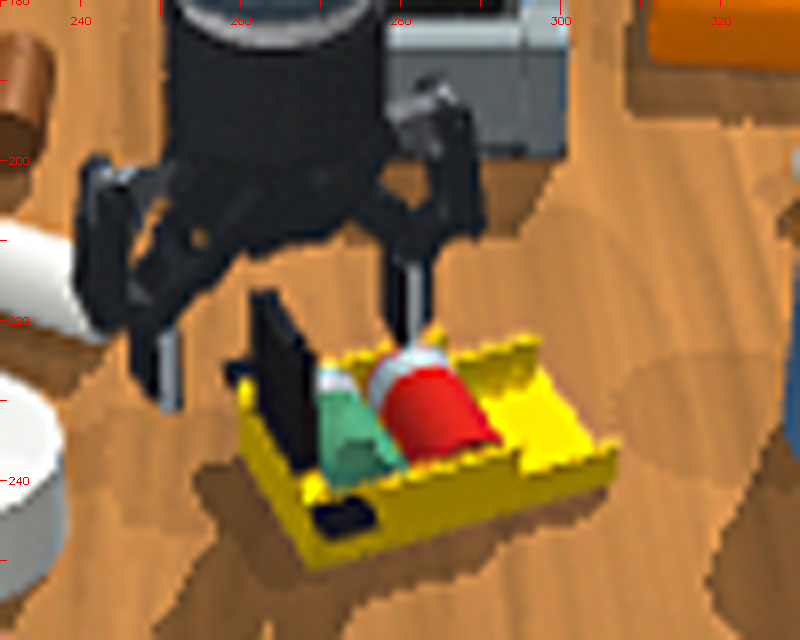

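Run:
```python
from h import *
s,p,r=cur()
y=r.as_matrix()[:,1]
for d in (.0425,-.0425):
  for z in (0.066,.08): print(d,z,proj("side",p+d*y+[0,0,z-p[2]]).round(1))
```

```text
0.0425 0.066 [[278.8 221.7]]
0.0425 0.08 [[278.8 218. ]]
-0.0425 0.066 [[251.5 229.1]]
-0.0425 0.08 [[251.4 225.3]]
```

>>> {"op": "drive_tool", "data": {"increments": [{"xyz": [0, 0, 0], "rot": [0, 0, 0]}, {"xyz": [0, 0, 0], "rot": [0, 0, 0]}, {"xyz": [0, 0, 0], "rot": [0, 0, 0]}, {"xyz": [0, 0, 0], "rot": [0, 0, 0]}, {"xyz": [0, 0, 0], "rot": [0, 0, 0]}, {"xyz": [0, 0, 0], "rot": [0, 0, 0]}, {"xyz": [0, 0, 0], "rot": [0, 0, 0]}, {"xyz": [0, 0, 0], "rot": [0, 0, 0]}], "grip": 1}}

```text
time_s: 3.4
tool_pos: [0.5047, -0.0438, 0.0664]
tcp_rot: [0.001, 0.582, 0.813, 0.0]
wrist_force: [-1.2, -0.6, 3.7]
finger_gap: 0.114
```

Run:
```python
from h import *
st()
s,p,r=cur(); im=bot.capture("wrist"); cv2.imwrite("pics/w3.png",im[:,:,::-1])
```

```text
t 3.4 p [ 0.5047 -0.0438  0.0664] q [-0.321  0.274  1.904  0.     0.962 -0.65 ] F [-1.23 -0.57  3.7 ] M [-0.13  0.23 -0.01] gap 0.114
scoopx(tool y) [0.946 0.323 0.001] tool z [ 0.001 -0.    -1.   ] yaw 0.3287
```

View pics/w3.png

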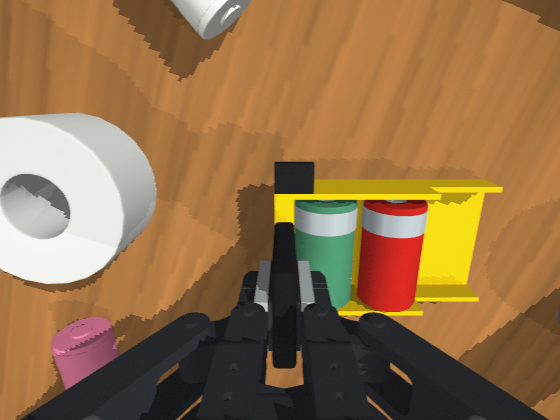

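>>> {"op": "drive_tool", "data": {"increments": [{"xyz": [0, 0, -0.004], "rot": [0, 0, 0]}, {"xyz": [0, 0, -0.014], "rot": [0, 0, 0]}, {"xyz": [0, 0, -0.03], "rot": [0, 0, 0]}, {"xyz": [0, 0, -0.05], "rot": [0, 0, 0]}, {"xyz": [0, 0, -0.07], "rot": [0, 0, 0]}, {"xyz": [0, 0, -0.09], "rot": [0, 0, 0]}, {"xyz": [0, 0, -0.108], "rot": [0, 0, 0]}, {"xyz": [0, 0, -0.118], "rot": [0, 0, 0]}, {"xyz": [0, 0, -0.12], "rot": [0, 0, 0]}]}}

```text
time_s: 4.35
tool_pos: [0.5051, -0.0438, 0.1876]
tcp_rot: [0.002, 0.582, 0.813, 0.001]
wrist_force: [0.4, -0.4, -3.2]
finger_gap: 0.104
```

```bash
cat >> h.py <<'E'
TRAY=(.564,.2525,-.058)
def pour(lx,ly,lz,pitch,dy=0.,yawoff=0.):
    """TCP pose for lip at tray coords (m), nose along tray +y"""
    yaw=TRAY[2]+np.pi/2+yawoff
    L=np.r_[R.from_euler('z',TRAY[2]).apply([lx,ly,0])[:2]+TRAY[:2],lz]
    S=R.from_euler('ZY',[yaw,pitch])
    return L+S.apply([-.120,dy,.066]), toolR(yaw,pitch)
E
python3 - <<'E'
from h import *
st()
p,r=pour(0,-.005,.12,0); print(p,inc(p,r))
s,p,r=cur(); im=bot.capture("side"); cv2.imwrite("pics/s4.png",im[:,:,::-1]);crop("pics/s4.png",220,150,330,240,7,"pics/s4c.png")
E
```

```text
t 4.35 p [ 0.5051 -0.0438  0.1876] q [-0.321  0.088  1.834  0.     1.216 -0.65 ] F [ 0.36 -0.38 -3.24] M [-0.06  0.07 -0.05] gap 0.104
scoopx(tool y) [0.946 0.323 0.003] tool z [ 0.003 -0.001 -1.   ] yaw 0.3288
[0.55675406 0.12771019 0.186     ] ([0.1456, 0.1042, 0.0017], [0.0014, 0.0034, -1.184])
```

View pics/s4c.png

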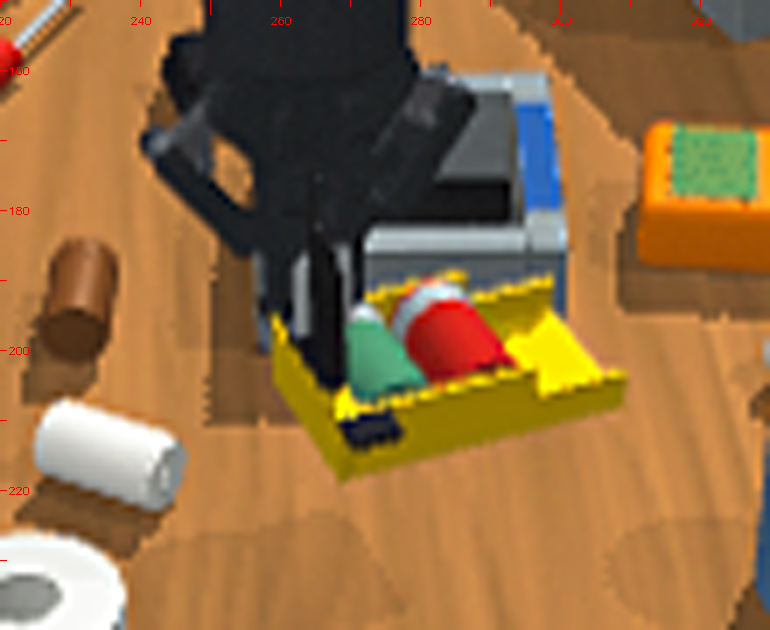

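>>> {"op": "drive_tool", "data": {"increments": [{"xyz": [0.004, 0.003, 0], "rot": [0, 0, -0.035]}, {"xyz": [0.013, 0.009, 0], "rot": [0, 0, -0.1]}, {"xyz": [0.024, 0.017, 0], "rot": [0, 0, -0.19]}, {"xyz": [0.035, 0.025, 0], "rot": [0, 0, -0.28]}, {"xyz": [0.046, 0.033, 0], "rot": [0, 0, -0.37]}, {"xyz": [0.057, 0.041, 0], "rot": [0, 0, -0.46]}, {"xyz": [0.068, 0.049, 0], "rot": [0, 0, -0.55]}, {"xyz": [0.079, 0.057, 0], "rot": [0, 0, -0.64]}, {"xyz": [0.09, 0.065, 0], "rot": [0, 0, -0.73]}, {"xyz": [0.101, 0.073, 0], "rot": [0, 0, -0.82]}]}}

```text
time_s: 5.4
tool_pos: [0.5403, 0.0765, 0.1847]
tcp_rot: [-0.001, 0.207, 0.978, -0.0]
wrist_force: [-0.2, 0.4, -3.3]
finger_gap: 0.108
```

Run:
```python
from h import *
st()
p,r=pour(0,-.005,.12,0); print(p,inc(p,r))
```

```text
t 5.4 p [0.5403 0.0765 0.1847] q [-0.077  0.18   1.737  0.     1.226 -1.231] F [-0.23  0.44 -3.33] M [-0.13 -0.01  0.  ] gap 0.108
scoopx(tool y) [ 0.405  0.914 -0.   ] tool z [-0.002  0.    -1.   ] yaw 1.1541
[0.55675406 0.12771019 0.186     ] ([0.0057, 0.0535, -0.0013], [-0.0002, -0.0015, -0.3587])
```

>>> {"op": "drive_tool", "data": {"increments": [{"xyz": [0.001, 0.012, 0], "rot": [0, 0, -0.09]}, {"xyz": [0.003, 0.024, 0], "rot": [0, 0, -0.18]}, {"xyz": [0.004, 0.036, 0], "rot": [0, 0, -0.26]}, {"xyz": [0.005, 0.047, -0.001], "rot": [0, 0, -0.325]}, {"xyz": [0.006, 0.053, -0.001], "rot": [0, 0, -0.355]}, {"xyz": [0.006, 0.0535, -0.001], "rot": [0, 0, -0.359]}, {"xyz": [0.006, 0.0535, -0.001], "rot": [0, 0, -0.359]}]}}

```text
time_s: 6.1
tool_pos: [0.557, 0.1267, 0.1866]
tcp_rot: [-0.0, 0.032, 0.999, -0.0]
wrist_force: [-0.1, -0.5, -2.5]
finger_gap: 0.111
```

Run:
```python
from h import *
st()
s,p,r=cur(); im=bot.capture("wrist"); cv2.imwrite("pics/w5.png",im[:,:,::-1])
np.save("w5.npy",np.r_[p,r.as_quat()])
im=bot.capture("scene"); cv2.imwrite("pics/c5.png",im[:,:,::-1]);crop("pics/c5.png",270,180,410,320,5,"pics/c5c.png")
```

```text
t 6.1 p [0.557  0.1267 0.1866] q [ 0.016  0.231  1.671 -0.     1.239 -1.491] F [-0.06 -0.46 -2.48] M [-0.15  0.02 -0.01] gap 0.111
scoopx(tool y) [ 0.063  0.998 -0.   ] tool z [-0. -0. -1.] yaw 1.5074
```

View pics/w5.png

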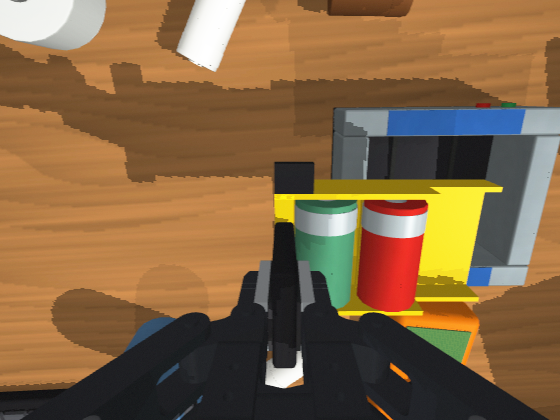

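View pics/c5c.png

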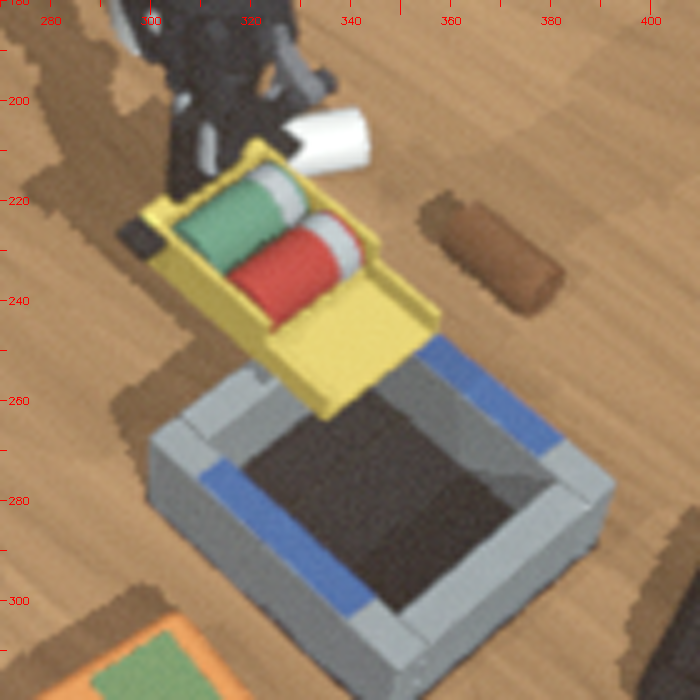

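Run:
```python
from h import *
w=np.load("w5.npy")
Q=np.array([[-.075,-.0825,.06],[-.055,-.0625,.06],[.055,-.0625,.06],[-.055,.0625,.06],[.055,.0625,.06]])
W=R.from_euler('z',TRAY[2]).apply(Q)+[TRAY[0],TRAY[1],0]
print(wproj(w[:3],w[3:],W).round(1)); print(proj("scene",W).round(1)); print(proj("side",W).round(1))
# lip corners
S=R.from_euler('ZY',[1.5074,0]); L=w[:3]+S.apply([[.12,.0365,-.066],[.12,-.0365,-.066],[.12,.0365,-.048],[.12,-.0365,-.048]])
print(proj("scene",L).round(1)); print(wproj(w[:3],w[3:],L).round(1))
# plan: lip path
b=(w[:3],R.from_quat(w[3:]))
for k in [(-.005,.12,0),(-.005,.118,3),(-.005,.11,8),(-.005,.1,13),(-.005,.085,17),(-.005,.065,21),(-.005,.047,24),(-.005,.043,25)]:
    p,r=pour(0,k[0],k[1],np.radians(k[2])); print(k,inc(p,r,b))
```

```text
[[343.3 107.4]
 [368.5 135. ]
 [358.8 265.8]
 [535.1 134.1]
 [504.8 265.2]]
[[342.8 233.9]
 [342.9 242.9]
 [310.8 267.4]
 [381.1 275.3]
 [348.7 302.5]]
[[255.7 185.3]
 [261.8 181.9]
 [294.6 181.8]
 [262.4 162.7]
 [292.9 162.6]]
[[357.2 247. ]
 [334.8 264.3]
 [358.1 242.5]
 [335.4 259.8]]
[[485.3 178.3]
 [464.1 285.3]
 [504.1 185.8]
 [479.1 300.8]]
(-0.005, 0.12, 0) ([0.0003, 0.001, 0.0006], [-0.0005, -0.0001, -0.0054])
(-0.005, 0.118, 3) ([0.0004, 0.0046, -0.0036], [0.0519, -0.0002, -0.0054])
(-0.005, 0.11, 8) ([0.0004, 0.0113, -0.0055], [0.1392, -0.0004, -0.0054])
(-0.005, 0.1, 13) ([0.0004, 0.0189, -0.0048], [0.2264, -0.0007, -0.0054])
(-0.005, 0.085, 17) ([0.0005, 0.0255, 0.0033], [0.2962, -0.0009, -0.0053])
(-0.005, 0.065, 21) ([0.0005, 0.0326, 0.0169], [0.3661, -0.001, -0.0053])
(-0.005, 0.047, 24) ([0.0005, 0.0382, 0.0304], [0.4184, -0.0012, -0.0053])
(-0.005, 0.043, 25) ([0.0006, 0.0401, 0.033], [0.4359, -0.0012, -0.0053])
```

>>> {"op": "drive_tool", "data": {"increments": [{"xyz": [0, 0.002, -0.001], "rot": [0.015, 0, -0.005]}, {"xyz": [0, 0.0046, -0.0036], "rot": [0.05, 0, -0.005]}, {"xyz": [0, 0.008, -0.005], "rot": [0.095, 0, -0.005]}, {"xyz": [0, 0.0113, -0.0055], "rot": [0.139, 0, -0.005]}, {"xyz": [0, 0.015, -0.005], "rot": [0.18, 0, -0.005]}, {"xyz": [0, 0.018, -0.005], "rot": [0.215, 0, -0.005]}, {"xyz": [0, 0.019, -0.005], "rot": [0.226, 0, -0.005]}]}}

```text
time_s: 6.9
tool_pos: [0.5586, 0.1465, 0.1922]
tcp_rot: [-0.003, 0.029, 0.993, -0.113]
wrist_force: [-0.4, 0.1, -3.5]
finger_gap: 0.108
```

Run:
```python
from h import *
st()
s,p,r=cur()
for k in [(-.005,.1,13),(-.005,.09,15),(-.005,.075,18),(-.005,.06,21),(-.005,.05,23.5),(-.005,.045,24.5),(-.005,.043,25)]:
    P,r=pour(0,k[0],k[1],np.radians(k[2])); print(k,inc(P,r))
```

```text
t 6.9 p [0.5586 0.1465 0.1922] q [ 0.168  0.298  1.592 -0.229  1.309 -1.279] F [-0.35  0.07 -3.47] M [ 0.19 -0.01  0.06] gap 0.108
scoopx(tool y) [ 0.056  0.973 -0.225] tool z [-0.012 -0.225 -0.974] yaw 1.5132
(-0.005, 0.1, 13) ([0.0007, -0.0007, 0.0011], [-0.0, 0.0009, 0.0004])
(-0.005, 0.09, 15) ([0.0007, 0.0039, 0.0067], [0.0349, 0.0009, 0.0004])
(-0.005, 0.075, 18) ([0.0008, 0.0111, 0.0153], [0.0872, 0.0009, 0.0004])
(-0.005, 0.06, 21) ([0.0008, 0.0186, 0.0241], [0.1396, 0.0009, 0.0004])
(-0.005, 0.05, 23.5) ([0.0008, 0.0245, 0.0291], [0.1832, 0.0009, 0.0004])
(-0.005, 0.045, 24.5) ([0.0008, 0.0272, 0.0321], [0.2007, 0.0009, 0.0003])
(-0.005, 0.043, 25) ([0.0008, 0.0284, 0.0332], [0.2094, 0.0009, 0.0003])
```

>>> {"op": "drive_tool", "data": {"increments": [{"xyz": [0.0007, 0.001, 0.003], "rot": [0.015, 0, 0]}, {"xyz": [0.0007, 0.0045, 0.0075], "rot": [0.04, 0, 0]}, {"xyz": [0.0007, 0.008, 0.0115], "rot": [0.065, 0, 0]}, {"xyz": [0.0008, 0.0115, 0.016], "rot": [0.09, 0, 0]}, {"xyz": [0.0008, 0.015, 0.02], "rot": [0.115, 0, 0]}, {"xyz": [0.0008, 0.0186, 0.0241], "rot": [0.14, 0, 0]}, {"xyz": [0.0008, 0.0225, 0.0275], "rot": [0.168, 0, 0]}, {"xyz": [0.0008, 0.026, 0.031], "rot": [0.193, 0, 0]}, {"xyz": [0.0008, 0.028, 0.033], "rot": [0.206, 0, 0]}, {"xyz": [0.0008, 0.0284, 0.0332], "rot": [0.209, 0, 0]}]}}

```text
time_s: 7.9
tool_pos: [0.5587, 0.1664, 0.1528]
tcp_rot: [-0.006, 0.028, 0.976, -0.216]
wrist_force: [-0.1, -1.0, -2.2]
finger_gap: 0.11
```

Run:
```python
from h import *
st()
im=bot.capture("side"); cv2.imwrite("pics/s6.png",im[:,:,::-1]);crop("pics/s6.png",220,120,340,220,6,"pics/s6c.png")
im=bot.capture("scene"); cv2.imwrite("pics/c6.png",im[:,:,::-1]);crop("pics/c6.png",270,190,400,310,6,"pics/c6c.png")
s,p,r=cur()
S=r.as_matrix(); lip=p+.12*S[:,1]+.066*S[:,2]; t=R.from_euler('z',-TRAY[2]).apply(lip-[TRAY[0],TRAY[1],0]); print("lip in tray",t.round(4))
```

```text
t 7.9 p [0.5587 0.1664 0.1528] q [ 0.295  0.443  1.531 -0.418  1.348 -1.088] F [-0.07 -0.95 -2.2 ] M [0.31 0.03 0.03] gap 0.11
scoopx(tool y) [ 0.052  0.905 -0.422] tool z [-0.025 -0.422 -0.906] yaw 1.5137
lip in tray [ 0.0002 -0.0055  0.043 ]
```

View pics/s6c.png

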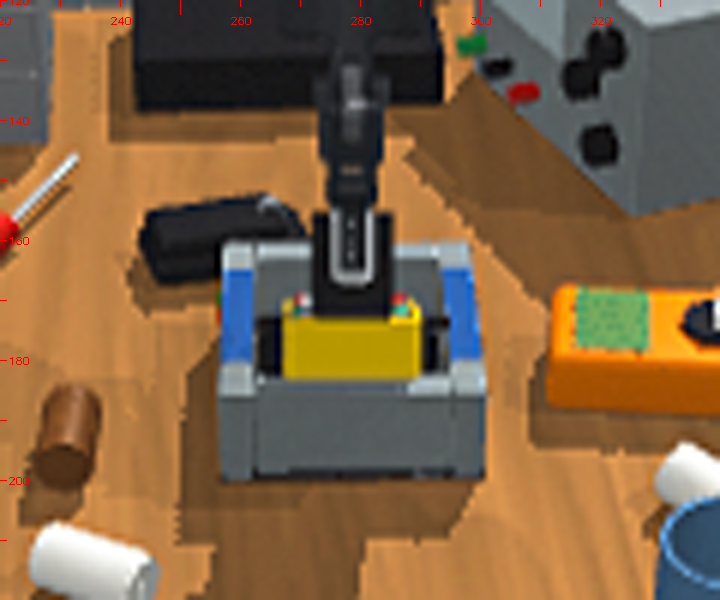

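View pics/c6c.png

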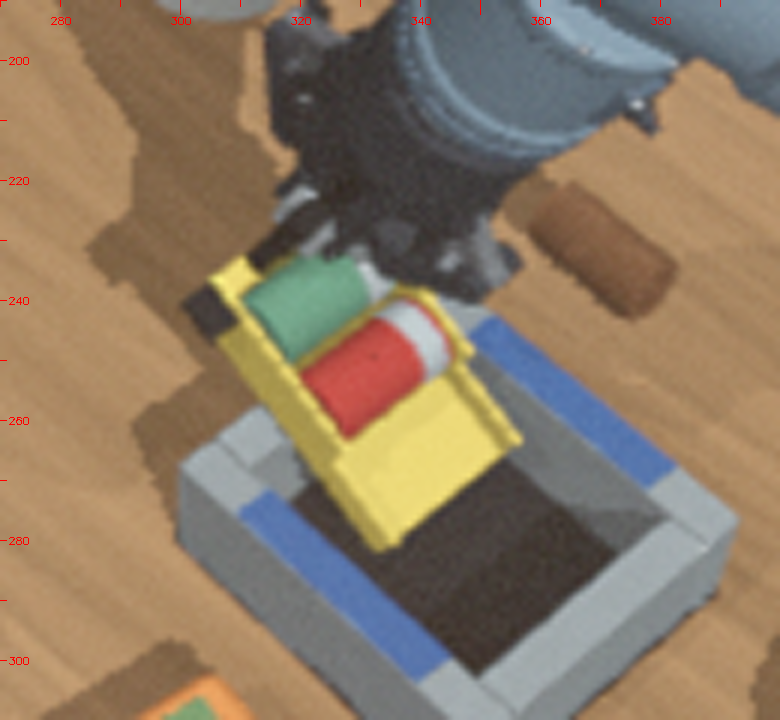

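Run:
```python
from h import *
s,p,r=cur();S=r.as_matrix()
for y in(.0365,-.0365): print(proj("scene",p+.12*S[:,1]+.066*S[:,2]+y*S[:,0]).round(1), proj("scene",p+.12*S[:,1]+.048*S[:,2]+y*S[:,0]).round(1))
K=[(-.005,.043,25),(-.005,.043,25)]+[(-.005-.01*min(1,i/7),.043-.008*i/14,25+26*i/14) for i in range(1,15)]
for k in K:
    P,rr=pour(0,k[0],k[1],np.radians(k[2])); print(np.round(k,3),inc(P,rr))
```

```text
[[353.7 265.3]] [[356.8 263.6]]
[[332.5 282.2]] [[335.4 280.7]]
[-5.0e-03  4.3e-02  2.5e+01] ([0.0001, 0.0006, -0.0003], [0.0011, 0.0006, -0.0001])
[-5.0e-03  4.3e-02  2.5e+01] ([0.0001, 0.0006, -0.0003], [0.0011, 0.0006, -0.0001])
[-6.0000e-03  4.2000e-02  2.6857e+01] ([0.0001, 0.0017, -0.003], [0.0336, 0.0006, -0.0001])
[-8.0000e-03  4.2000e-02  2.8714e+01] ([0.0001, 0.003, -0.0057], [0.066, 0.0006, -0.0001])
[-9.0000e-03  4.1000e-02  3.0571e+01] ([0.0001, 0.0044, -0.0083], [0.0984, 0.0006, -0.0001])
[-1.1000e-02  4.1000e-02  3.2429e+01] ([0.0001, 0.0059, -0.0108], [0.1308, 0.0006, -0.0001])
[-1.2000e-02  4.0000e-02  3.4286e+01] ([0.0001, 0.0075, -0.0132], [0.1632, 0.0006, -0.0001])
[-1.4000e-02  4.0000e-02  3.6143e+01] ([0.0001, 0.0093, -0.0155], [0.1956, 0.0006, -0.0001])
[-1.5e-02  3.9e-02  3.8e+01] ([0.0001, 0.0111, -0.0178], [0.228, 0.0005, -0.0001])
[-1.5000e-02  3.8000e-02  3.9857e+01] ([0.0001, 0.0144, -0.0205], [0.2605, 0.0005, -0.0002])
[-1.5000e-02  3.8000e-02  4.1714e+01] ([0.0001, 0.0177, -0.0231], [0.2929, 0.0005, -0.0002])
[-1.5000e-02  3.7000e-02  4.3571e+01] ([0.0001, 0.0212, -0.0257], [0.3253, 0.0005, -0.0002])
[-1.5000e-02  3.7000e-02  4.5429e+01] ([0.0001, 0.0248, -0.0281], [0.3577, 0.0005, -0.0002])
[-1.5000e-02  3.6000e-02  4.7286e+01] ([0.0001, 0.0284, -0.0304], [0.3901, 0.0005, -0.0002])
[-1.5000e-02  3.6000e-02  4.9143e+01] ([0.0001, 0.0322, -0.0326], [0.4225, 0.0005, -0.0002])
[-1.5e-02  3.5e-02  5.1e+01] ([0.0001, 0.036, -0.0347], [0.4549, 0.0005, -0.0002])
```

>>> {"op": "drive_tool", "data": {"increments": [{"xyz": [0, 0.0003, -0.0001], "rot": [0.001, 0, 0]}, {"xyz": [0, 0.0003, -0.0005], "rot": [0.005, 0, 0]}, {"xyz": [0, 0.001, -0.002], "rot": [0.022, 0, 0]}, {"xyz": [0, 0.0023, -0.0042], "rot": [0.048, 0, 0]}, {"xyz": [0, 0.0036, -0.007], "rot": [0.08, 0, 0]}, {"xyz": [0, 0.005, -0.0095], "rot": [0.113, 0, 0]}, {"xyz": [0, 0.0067, -0.012], "rot": [0.147, 0, 0]}, {"xyz": [0, 0.0084, -0.0144], "rot": [0.18, 0, 0]}, {"xyz": [0, 0.0102, -0.0167], "rot": [0.212, 0, 0]}, {"xyz": [0, 0.0128, -0.0192], "rot": [0.244, 0, 0]}]}}

```text
time_s: 9.0
tool_pos: [0.5602, 0.186, 0.1655]
tcp_rot: [-0.009, 0.027, 0.942, -0.334]
wrist_force: [-0.2, -0.3, -3.6]
finger_gap: 0.11
```

Run:
```python
from h import *
st()
K=[(-.015,.0385-.0035*i/7,39+12*i/7) for i in range(0,8)]
for k in K:
    P,rr=pour(0,k[0],k[1],np.radians(k[2])); print(np.round(k,3),inc(P,rr))
```

```text
t 9.0 p [0.5602 0.186  0.1655] q [ 0.412  0.566  1.408 -0.598  1.527 -0.962] F [-0.2  -0.28 -3.6 ] M [ 0.72 -0.08 -0.02] gap 0.11
scoopx(tool y) [ 0.045  0.775 -0.63 ] tool z [-0.036 -0.629 -0.776] yaw 1.5123
[-1.5e-02  3.8e-02  3.9e+01] ([0.0001, 0.0, 0.0003], [-0.0011, 0.0005, -0.0004])
[-1.5000e-02  3.8000e-02  4.0714e+01] ([0.0, 0.0024, -0.0029], [0.0288, 0.0005, -0.0004])
[-1.5000e-02  3.8000e-02  4.2429e+01] ([0.0, 0.0048, -0.006], [0.0588, 0.0005, -0.0004])
[-1.5000e-02  3.7000e-02  4.4143e+01] ([0.0, 0.0074, -0.0091], [0.0887, 0.0005, -0.0004])
[-1.5000e-02  3.6000e-02  4.5857e+01] ([0.0, 0.01, -0.0121], [0.1186, 0.0005, -0.0004])
[-1.5000e-02  3.6000e-02  4.7571e+01] ([0.0, 0.0128, -0.015], [0.1485, 0.0005, -0.0004])
[-1.5000e-02  3.6000e-02  4.9286e+01] ([0.0, 0.0156, -0.0178], [0.1784, 0.0005, -0.0004])
[-1.5e-02  3.5e-02  5.1e+01] ([0.0, 0.0186, -0.0205], [0.2084, 0.0005, -0.0004])
```

>>> {"op": "drive_tool", "data": {"increments": [{"xyz": [0, 0.0024, -0.0029], "rot": [0.03, 0, 0]}, {"xyz": [0, 0.0048, -0.006], "rot": [0.059, 0, 0]}, {"xyz": [0, 0.0074, -0.009], "rot": [0.089, 0, 0]}, {"xyz": [0, 0.01, -0.012], "rot": [0.119, 0, 0]}, {"xyz": [0, 0.0128, -0.015], "rot": [0.149, 0, 0]}, {"xyz": [0, 0.0156, -0.018], "rot": [0.178, 0, 0]}, {"xyz": [0, 0.0178, -0.02], "rot": [0.2, 0, 0]}, {"xyz": [0, 0.0186, -0.0205], "rot": [0.208, 0, 0]}, {"xyz": [0, 0.0186, -0.0205], "rot": [0.208, 0, 0]}, {"xyz": [0, 0.0186, -0.0205], "rot": [0.208, 0, 0]}]}}

```text
time_s: 10.0
tool_pos: [0.5618, 0.2128, 0.1698]
tcp_rot: [-0.012, 0.026, 0.903, -0.429]
wrist_force: [-0.4, 0.0, -2.8]
finger_gap: 0.111
```

Run:
```python
from h import *
st()
im=bot.capture("scene"); cv2.imwrite("pics/c7.png",im[:,:,::-1]);crop("pics/c7.png",270,180,410,320,5,"pics/c7c.png")
```

```text
t 10.0 p [0.5618 0.2128 0.1698] q [ 0.5    0.703  1.281 -0.724  1.693 -0.898] F [-0.39  0.05 -2.76] M [ 0.59 -0.02 -0.04] gap 0.111
scoopx(tool y) [ 0.037  0.631 -0.775] tool z [-0.045 -0.774 -0.632] yaw 1.5118
```

View pics/c7c.png

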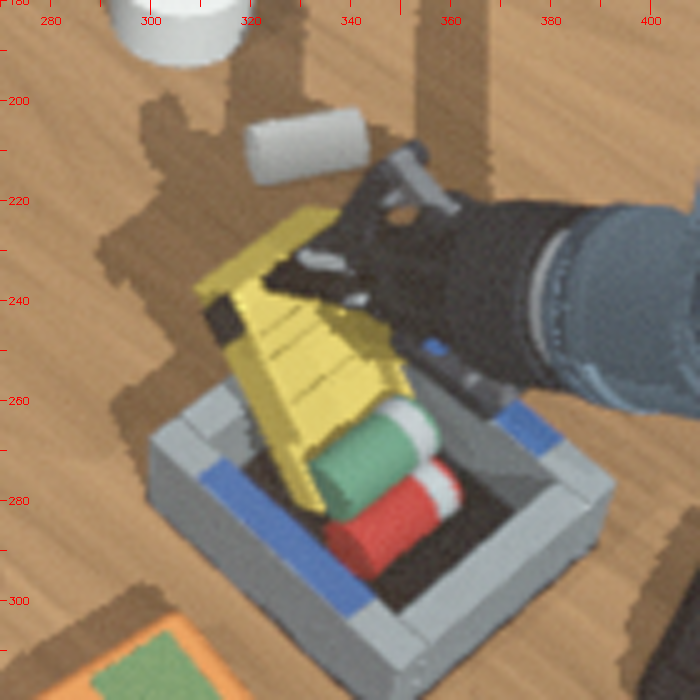

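>>> {"op": "drive_tool", "data": {"increments": [{"xyz": [0, 0, 0], "rot": [0, 0, 0]}, {"xyz": [0, 0, 0], "rot": [0, 0, 0]}, {"xyz": [0, -0.003, 0], "rot": [0, 0, 0]}, {"xyz": [0, -0.009, 0], "rot": [0, 0, 0]}, {"xyz": [0, -0.017, 0], "rot": [0, 0, 0]}, {"xyz": [0, -0.026, 0], "rot": [0, 0, 0]}, {"xyz": [0, -0.035, 0], "rot": [0, 0, 0]}, {"xyz": [0, -0.044, 0], "rot": [0, 0, 0]}, {"xyz": [0, -0.05, 0], "rot": [0, 0, 0]}, {"xyz": [0, -0.052, 0], "rot": [0, 0, 0]}]}}

```text
time_s: 11.05
tool_pos: [0.5601, 0.1797, 0.2112]
tcp_rot: [-0.012, 0.027, 0.903, -0.429]
wrist_force: [-0.2, 0.4, -1.6]
finger_gap: 0.107
```

Run:
```python
from h import *
st()
im=bot.capture("scene"); cv2.imwrite("pics/c8.png",im[:,:,::-1]);crop("pics/c8.png",270,180,410,320,5,"pics/c8c.png")
```

```text
t 11.05 p [0.5601 0.1797 0.2112] q [ 0.46   0.611  1.336 -0.746  1.695 -0.95 ] F [-0.18  0.37 -1.61] M [ 0.64 -0.06 -0.03] gap 0.107
scoopx(tool y) [ 0.038  0.631 -0.775] tool z [-0.044 -0.774 -0.632] yaw 1.51
```

View pics/c8c.png

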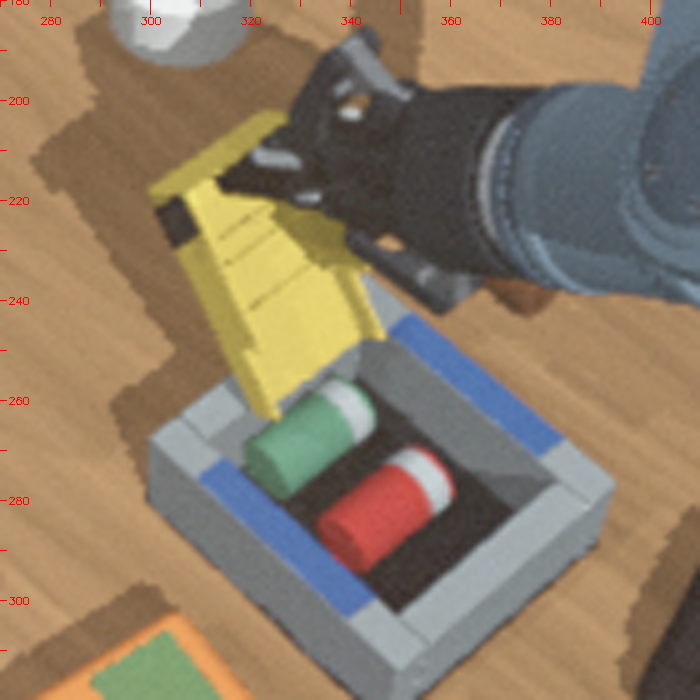

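Run:
```python
from h import *
print(inc((.555,.09,.25),toolR(1.51,0)))
# refine bay
from fit import fit
B=[("scene",(227.2,175.4),(-87,47,20)),("scene",(236.2,162.5),(-114,62,64)),("side",(271.9,266.7),(-114,62,64)),("side",(282.6,282.6),(-87,47,20))]
for cam,uvs in [("side",[(346.9,307.6),(332.1,307.6),(325,267.9),(338.9,267.9)]),("scene",[(161.6,172.8),(172.5,167.1),(198.5,190.9),(187.9,198.1)])]:
    for uv,(x,sg) in zip(uvs,[(62,-1),(25,-1),(25,1),(62,1)]):
        B.append((cam,uv,(lambda e,x=x,sg=sg:(x,sg*e[0],e[1]))))
B=[(a,(b[0]-.45,b[1]-.45),c) for a,b,c in B]
fit(B,(50,48),p0=(.6,-.1,0))
# wrist view w1: project bay points
w=np.load("w1.npy")
```

```text
([-0.0003, -0.0871, 0.045], [-0.8867, 0.0024, 0.0013])
pose [ 6.24300e-01 -2.74900e-01 -3.48000e-02  6.56147e+01  5.04930e+01]
[[-0.1, 0.4], [0.0, 0.9], [-0.1, 0.3], [-0.2, 0.1], [0.3, -0.3], [-0.4, 0.2], [-0.3, 0.3], [-0.3, -0.2], [-0.1, 0.2], [-0.2, -0.3], [-0.0, 0.4], [-0.4, -0.1]]
```

>>> {"op": "drive_tool", "data": {"increments": [{"xyz": [0, -0.012, 0.002], "rot": [-0.04, 0, 0]}, {"xyz": [0, -0.025, 0.006], "rot": [-0.12, 0, 0]}, {"xyz": [0, -0.038, 0.013], "rot": [-0.23, 0, 0]}, {"xyz": [0, -0.05, 0.02], "rot": [-0.35, 0, 0]}, {"xyz": [0, -0.06, 0.028], "rot": [-0.47, 0, 0]}, {"xyz": [0, -0.07, 0.035], "rot": [-0.59, 0, 0]}, {"xyz": [0, -0.078, 0.04], "rot": [-0.71, 0, 0]}, {"xyz": [0, -0.084, 0.043], "rot": [-0.81, 0, 0]}, {"xyz": [0, -0.087, 0.045], "rot": [-0.87, 0.001, 0]}, {"xyz": [0, -0.087, 0.045], "rot": [-0.887, 0.002, 0.001]}]}}

```text
time_s: 12.1
tool_pos: [0.5545, 0.0888, 0.2495]
tcp_rot: [-0.0, 0.031, 1.0, 0.0]
wrist_force: [-0.2, 0.4, -1.4]
finger_gap: 0.11
```

Run:
```python
from h import *
st()
im=bot.capture("scene"); cv2.imwrite("pics/c9.png",im[:,:,::-1]);crop("pics/c9.png",270,180,410,320,5,"pics/c9c.png")
BAY=(.6245,-.2748,-.0345)
p=R.from_euler('z',BAY[2]).apply([-.16,0,0])+[BAY[0],BAY[1],.22]
print(p,inc(p,toolR(BAY[2])))
```

```text
t 12.1 p [0.5545 0.0888 0.2495] q [-0.053  0.148  1.636  0.     1.358 -1.561] F [-0.25  0.44 -1.41] M [-0.11  0.02  0.03] gap 0.11
scoopx(tool y) [0.062 0.998 0.   ] tool z [-0.001  0.    -1.   ] yaw 1.5083
[ 0.46459521 -0.26928109  0.22      ] ([0.0674, -0.3634, 0.0292], [-0.0009, -0.0011, 1.5433])
```

View pics/c9c.png

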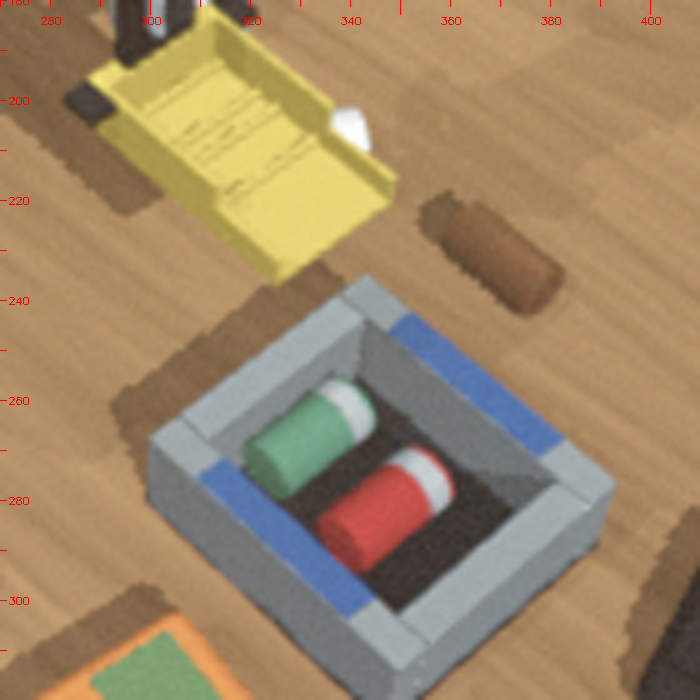

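>>> {"op": "drive_tool", "data": {"increments": [{"xyz": [0.003, -0.015, 0], "rot": [0, 0, 0.06]}, {"xyz": [0.007, -0.04, 0], "rot": [0, 0, 0.16]}, {"xyz": [0.012, -0.067, 0], "rot": [0, 0, 0.28]}, {"xyz": [0.017, -0.095, 0], "rot": [0, 0, 0.4]}, {"xyz": [0.023, -0.124, 0], "rot": [0, 0, 0.52]}, {"xyz": [0.028, -0.153, 0], "rot": [0, 0, 0.64]}, {"xyz": [0.033, -0.182, 0], "rot": [0, 0, 0.76]}, {"xyz": [0.039, -0.211, 0], "rot": [0, 0, 0.88]}, {"xyz": [0.044, -0.24, 0], "rot": [0, 0, 1.0]}, {"xyz": [0.05, -0.268, 0], "rot": [0, 0, 1.12]}]}}

```text
time_s: 13.15
tool_pos: [0.4884, -0.1742, 0.2487]
tcp_rot: [-0.001, 0.558, 0.83, -0.001]
wrist_force: [0.7, -0.1, -3.0]
finger_gap: 0.107
```

```bash
cat >> h.py <<'E'
BAY=(.6245,-.2748,-.0345)
def park(x,y,z,yawoff=0):
    "TCP pose for scoop_mid at bay x,y (m); underside height z"
    yaw=BAY[2]+yawoff
    m=R.from_euler('z',BAY[2]).apply([x,y,0])+[BAY[0],BAY[1],z]
    return m+R.from_euler('z',yaw).apply([-.06,0,.066]),toolR(yaw)
E
python3 - <<'E'
from h import *
st(); p,r=park(-.1,0,.12); print(p,inc(p,r))
E
```

```text
t 13.15 p [ 0.4884 -0.1742  0.2487] q [-0.571  0.052  1.742 -0.002  1.349 -0.958] F [ 0.65 -0.13 -2.96] M [-0.01  0.02  0.02] gap 0.107
scoopx(tool y) [ 0.926  0.378 -0.003] tool z [-0.003 -0.001 -1.   ] yaw 0.3877
[ 0.46459521 -0.26928109  0.186     ] ([-0.079, -0.0578, 0.0629], [-0.0027, 0.0003, 0.4222])
```

>>> {"op": "drive_tool", "data": {"increments": [{"xyz": [-0.02, -0.015, 0.005], "rot": [-0.001, 0, 0.11]}, {"xyz": [-0.04, -0.03, 0.015], "rot": [-0.002, 0, 0.22]}, {"xyz": [-0.06, -0.044, 0.03], "rot": [-0.003, 0, 0.32]}, {"xyz": [-0.073, -0.053, 0.045], "rot": [-0.003, 0, 0.39]}, {"xyz": [-0.079, -0.058, 0.058], "rot": [-0.003, 0, 0.422]}, {"xyz": [-0.079, -0.058, 0.063], "rot": [-0.003, 0, 0.422]}, {"xyz": [-0.079, -0.058, 0.063], "rot": [-0.003, 0, 0.422]}]}}

```text
time_s: 13.85
tool_pos: [0.4649, -0.2678, 0.1851]
tcp_rot: [-0.001, 0.717, 0.697, 0.001]
wrist_force: [0.4, -0.2, -1.9]
finger_gap: 0.109
```

Run:
```python
from h import *
st()
s,p,r=cur(); im=bot.capture("wrist"); cv2.imwrite("pics/w10.png",im[:,:,::-1]); np.save("w10.npy",np.r_[p,r.as_quat()])
im=bot.capture("scene"); cv2.imwrite("pics/c10.png",im[:,:,::-1]);crop("pics/c10.png",140,120,270,220,6,"pics/c10c.png")
P,rr=park(-.1,0,.0); print(P,inc(P,rr))
```

```text
t 13.85 p [ 0.4649 -0.2678  0.1851] q [-0.745  0.159  1.76   0.002  1.224 -0.717] F [ 0.37 -0.18 -1.89] M [ 0.01  0.04 -0.02] gap 0.109
scoopx(tool y) [ 1.    -0.029  0.   ] tool z [ 0.     0.002 -1.   ] yaw -0.0289
[ 0.46459521 -0.26928109  0.066     ] ([-0.001, -0.0013, 0.1206], [0.0024, -0.0004, 0.0057])
```

View pics/w10.png

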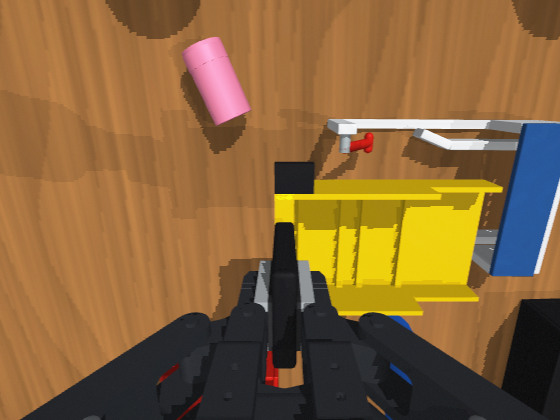

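View pics/c10c.png

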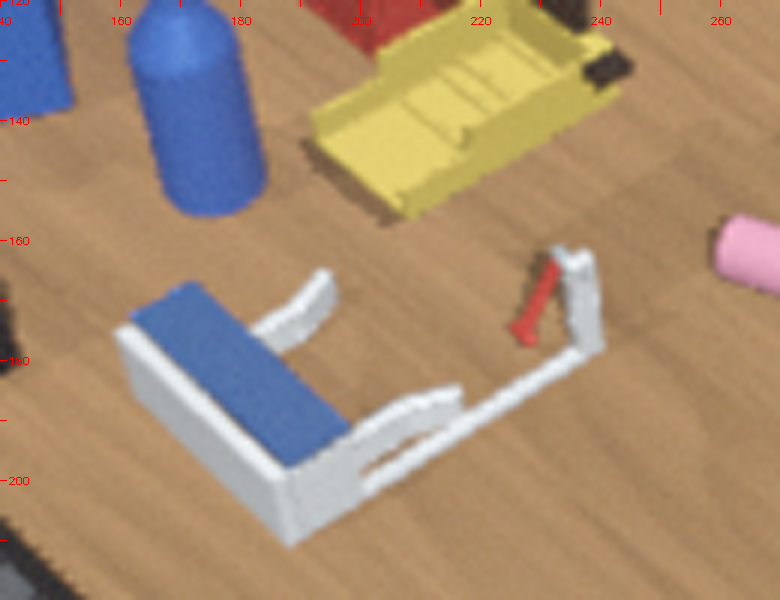

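Run:
```python
from h import *
w=np.load("w10.npy")
Q=np.array([[-.114,.058,.064],[-.114,.066,.064],[-.087,.047,.02],[.025,.0656,.0497],[.062,.0656,.0497],[.025,-.0656,.0497],[.062,-.0656,.0497],[-.015,.041,.02]])
W=R.from_euler('z',BAY[2]).apply(Q)+[BAY[0],BAY[1],0]
print(wproj(w[:3],w[3:],W).round(1))
crop("pics/w10.png",320,100,560,290,3,"pics/w10c.png")
```

```text
[[345.9 135.4]
 [346.6 124.3]
 [367.1 143.2]
 [523.3 124.4]
 [571.2 124.7]
 [489.1 275.1]
 [530.2 275.3]
 [448.3 150.6]]
```

View pics/w10c.png

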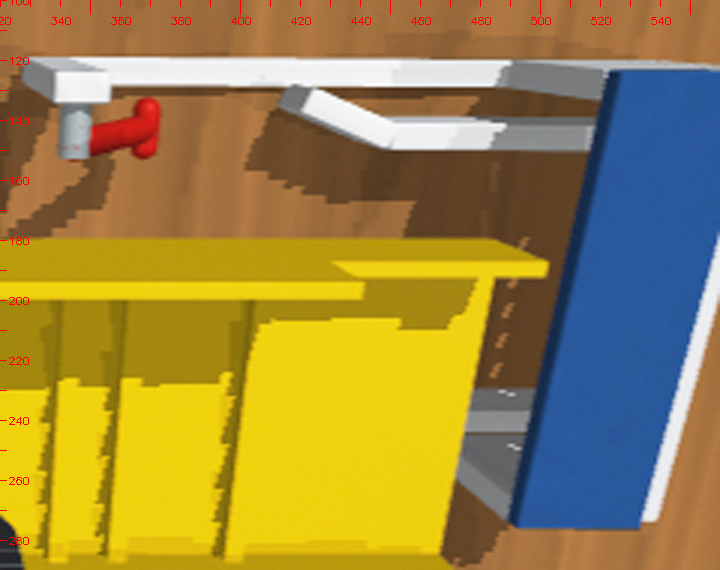

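>>> {"op": "drive_tool", "data": {"increments": [{"xyz": [-0.001, 0, 0.01], "rot": [0.001, 0, 0]}, {"xyz": [-0.001, 0, 0.03], "rot": [0.002, 0, 0.001]}, {"xyz": [-0.001, 0, 0.055], "rot": [0.002, 0, 0.001]}, {"xyz": [-0.001, 0, 0.08], "rot": [0.002, 0, 0.001]}, {"xyz": [-0.001, 0, 0.1], "rot": [0.002, 0, 0.001]}, {"xyz": [-0.001, 0, 0.112], "rot": [0.002, 0, 0.001]}, {"xyz": [-0.001, 0, 0.116], "rot": [0.002, 0, 0.001]}, {"xyz": [-0.001, 0, 0.116], "rot": [0.002, 0, 0.001]}]}}

```text
time_s: 14.75
tool_pos: [0.4654, -0.27, 0.0702]
tcp_rot: [-0.0, 0.718, 0.696, 0.0]
wrist_force: [-0.5, -0.1, -1.9]
finger_gap: 0.107
```

```bash
sed -i 's/^BAY=.*/BAY=(.6245,-.2748,-.030)/' h.py
python3 - <<'E'
from h import *
st()
im=bot.capture("side"); cv2.imwrite("pics/s11.png",im[:,:,::-1]);crop("pics/s11.png",235,235,365,335,6,"pics/s11c.png")
P,rr=park(-.1,0,.0); print(P,inc(P,rr))
E
```

```text
t 14.75 p [ 0.4654 -0.27    0.0702] q [-7.470e-01  3.280e-01  1.822e+00  1.000e-03  9.920e-01 -7.150e-01] F [-0.54 -0.09 -1.86] M [-0.04  0.01  0.04] gap 0.107
scoopx(tool y) [ 0.999 -0.032 -0.   ] tool z [-0.     0.001 -1.   ] yaw -0.0317
[ 0.46457199 -0.27000072  0.066     ] ([0.0004, -0.0013, 0.0049], [0.001, 0.0002, -0.0017])
```

View pics/s11c.png

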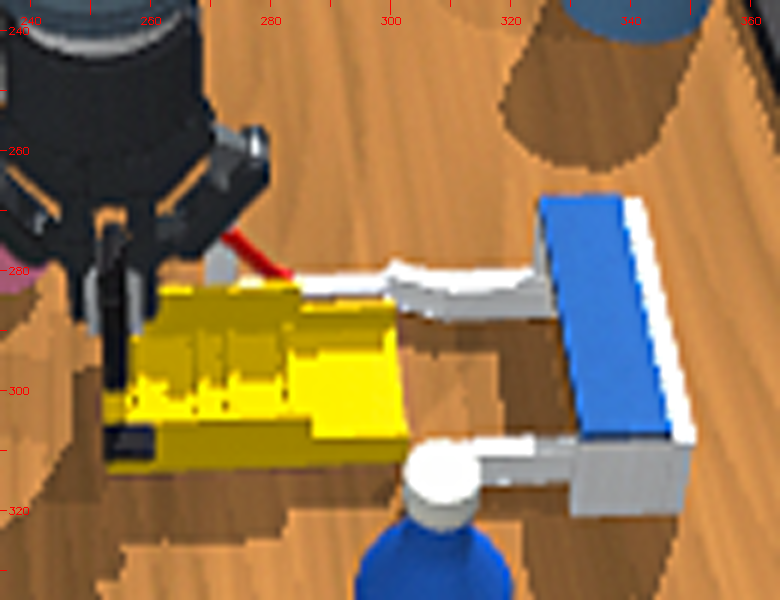

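>>> {"op": "drive_tool", "data": {"increments": [{"xyz": [0, 0, 0.0015], "rot": [0, 0, 0]}, {"xyz": [0, 0, 0.003], "rot": [0, 0, 0]}, {"xyz": [0, 0, 0.0042], "rot": [0, 0, 0]}, {"xyz": [0, 0, 0.0042], "rot": [0, 0, 0]}]}}

```text
time_s: 15.2
tool_pos: [0.4656, -0.2704, 0.0665]
tcp_rot: [0.0, 0.718, 0.696, 0.0]
wrist_force: [-0.5, -0.1, -1.2]
finger_gap: 0.11
```

Run:
```python
from h import *
st()
```

```text
t 15.2 p [ 0.4656 -0.2704  0.0665] q [-7.470e-01  3.350e-01  1.823e+00  1.000e-03  9.840e-01 -7.150e-01] F [-0.54 -0.14 -1.17] M [ 0.01 -0.04  0.  ] gap 0.11
scoopx(tool y) [ 0.999 -0.032  0.001] tool z [ 0.001 -0.    -1.   ] yaw -0.0321
```

>>> {"op": "drive_tool", "data": {"increments": [{"xyz": [0, 0, 0.001], "rot": [0, 0, 0.002]}, {"xyz": [0, 0, 0.001], "rot": [0, 0, 0.002]}]}}

```text
time_s: 15.4
tool_pos: [0.4656, -0.2704, 0.0664]
tcp_rot: [0.0, 0.719, 0.695, 0.0]
wrist_force: [-3.7, 3.0, 10.0]
finger_gap: 0.111
```

Run:
```python
from h import *
st()
for x in (-.1,-.03,-.01,.0015): P,rr=park(x,0,.0); print(P,inc(P,rr))
```

```text
t 15.4 p [ 0.4656 -0.2704  0.0664] q [-0.747  0.335  1.822  0.     0.984 -0.713] F [-3.7   3.02 10.04] M [0.38 0.56 0.05] gap 0.111
scoopx(tool y) [ 0.999 -0.034  0.001] tool z [ 0.001 -0.    -1.   ] yaw -0.0338
[ 0.46457199 -0.27000072  0.066     ] ([0.0004, -0.0011, 0.0004], [0.0006, 0.0, -0.0038])
[ 0.5345405 -0.2721004  0.066    ] ([0.0006, 0.0689, 0.0005], [0.0006, 0.0, -0.0038])
[ 0.5545315  -0.27270031  0.066     ] ([0.0007, 0.0889, 0.0005], [0.0006, 0.0, -0.0038])
[ 0.56602632 -0.27304526  0.066     ] ([0.0008, 0.1004, 0.0005], [0.0006, 0.0, -0.0038])
```

>>> {"op": "drive_tool", "data": {"increments": [{"xyz": [0, 0, -0.0007], "rot": [0, 0, -0.002]}, {"xyz": [0, 0.003, -0.0007], "rot": [0, 0, -0.002]}, {"xyz": [0, 0.009, -0.0007], "rot": [0, 0, -0.002]}, {"xyz": [0, 0.016, -0.0007], "rot": [0, 0, -0.002]}, {"xyz": [0, 0.023, -0.0007], "rot": [0, 0, -0.002]}, {"xyz": [0, 0.03, -0.0007], "rot": [0, 0, -0.002]}, {"xyz": [0, 0.037, -0.0007], "rot": [0, 0, -0.002]}, {"xyz": [0, 0.044, -0.0007], "rot": [0, 0, -0.002]}, {"xyz": [0, 0.049, -0.0007], "rot": [0, 0, -0.002]}, {"xyz": [0, 0.05, -0.0007], "rot": [0, 0, -0.002]}]}}

```text
time_s: 16.4
tool_pos: [0.5151, -0.2724, 0.0664]
tcp_rot: [-0.0, 0.718, 0.696, -0.0]
wrist_force: [-8.9, -0.3, 9.3]
finger_gap: 0.105
```

Run:
```python
from h import *
st()
im=bot.capture("side"); cv2.imwrite("pics/s12.png",im[:,:,::-1]);crop("pics/s12.png",235,235,365,335,6,"pics/s12c.png")
im=bot.capture("scene"); cv2.imwrite("pics/c12.png",im[:,:,::-1]);crop("pics/c12.png",140,120,270,220,6,"pics/c12c.png")
for x in (-.05,-.01,.0015): P,rr=park(x,0,.0); print(P,inc(P,rr))
```

```text
t 16.4 p [ 0.5151 -0.2724  0.0664] q [-6.900e-01  4.180e-01  1.705e+00 -1.000e-03  1.019e+00 -6.570e-01] F [-8.91 -0.27  9.31] M [-0.09  1.14 -0.01] gap 0.105
scoopx(tool y) [ 0.999 -0.032 -0.001] tool z [-0.001 -0.    -1.   ] yaw -0.0317
[ 0.5145495  -0.27150049  0.066     ] ([0.0008, -0.0006, 0.0005], [-0.0004, 0.0002, -0.0019])
[ 0.5545315  -0.27270031  0.066     ] ([0.0009, 0.0394, 0.0004], [-0.0004, 0.0002, -0.0019])
[ 0.56602632 -0.27304526  0.066     ] ([0.0009, 0.0509, 0.0004], [-0.0004, 0.0002, -0.0019])
```

View pics/s12c.png

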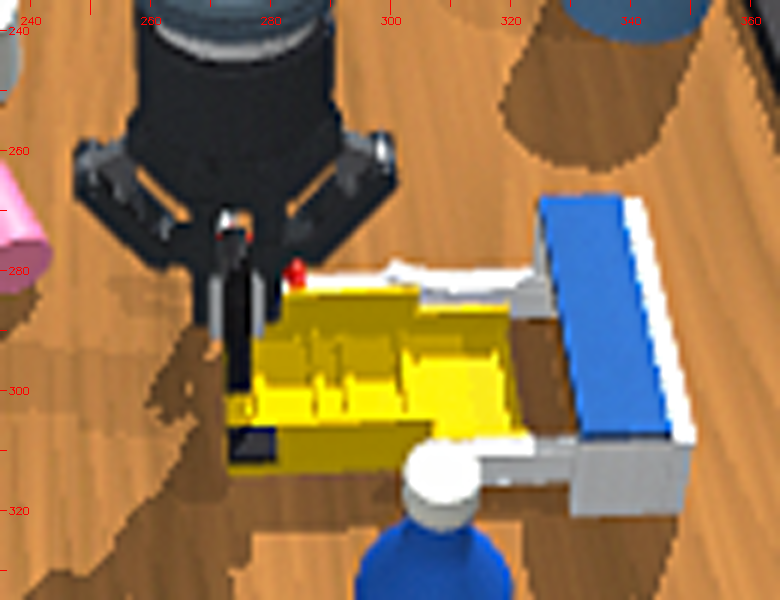

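View pics/c12c.png

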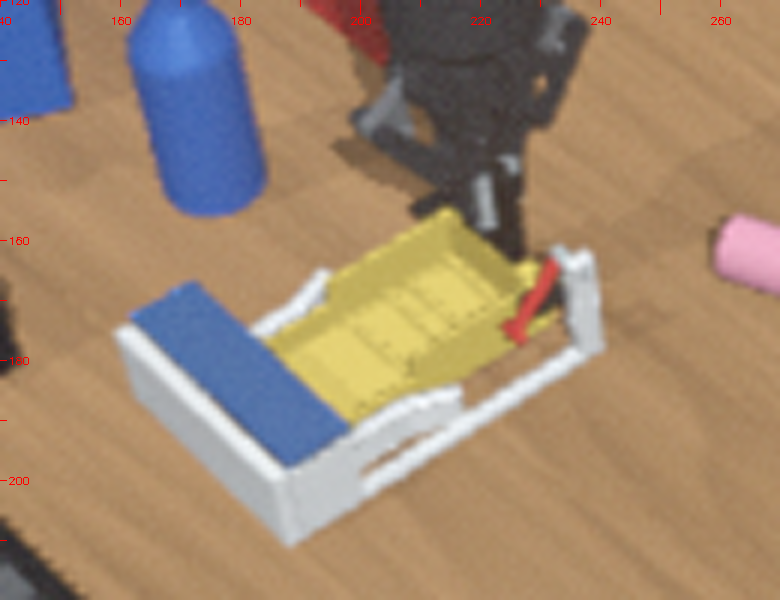

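>>> {"op": "drive_tool", "data": {"increments": [{"xyz": [0.0003, 0.002, -0.0003], "rot": [0, 0, 0]}, {"xyz": [0.0005, 0.006, -0.0003], "rot": [0, 0, -0.001]}, {"xyz": [0.0005, 0.01, -0.0003], "rot": [0, 0, -0.001]}, {"xyz": [0.0005, 0.014, -0.0003], "rot": [0, 0, -0.001]}, {"xyz": [0.0005, 0.018, -0.0003], "rot": [0, 0, -0.001]}, {"xyz": [0.0005, 0.022, -0.0003], "rot": [0, 0, -0.001]}, {"xyz": [0.0005, 0.026, -0.0003], "rot": [0, 0, -0.001]}, {"xyz": [0.0005, 0.03, -0.0003], "rot": [0, 0, -0.001]}, {"xyz": [0.0005, 0.034, -0.0003], "rot": [0, 0, -0.001]}, {"xyz": [0.0005, 0.038, -0.0003], "rot": [0, 0, -0.001]}]}}

```text
time_s: 17.5
tool_pos: [0.5529, -0.2728, 0.0664]
tcp_rot: [-0.0, 0.718, 0.696, -0.0]
wrist_force: [-5.3, -0.2, 6.3]
finger_gap: 0.107
```

Run:
```python
from h import *
st()
im=bot.capture("scene"); cv2.imwrite("pics/c13.png",im[:,:,::-1]);crop("pics/c13.png",140,120,270,220,6,"pics/c13c.png")
for x in (-.01,.0015): P,rr=park(x,0,.0); print(P,inc(P,rr))
```

```text
t 17.5 p [ 0.5529 -0.2728  0.0664] q [-0.65   0.48   1.613 -0.     1.049 -0.619] F [-5.32 -0.19  6.34] M [-0.07  0.77  0.02] gap 0.107
scoopx(tool y) [ 1.    -0.031 -0.001] tool z [-0.001  0.    -1.   ] yaw -0.031
[ 0.5545315  -0.27270031  0.066     ] ([0.0001, 0.0008, 0.0004], [0.0003, -0.0002, -0.0011])
[ 0.56602632 -0.27304526  0.066     ] ([0.0002, 0.0123, 0.0004], [0.0003, -0.0002, -0.0011])
```

View pics/c13c.png

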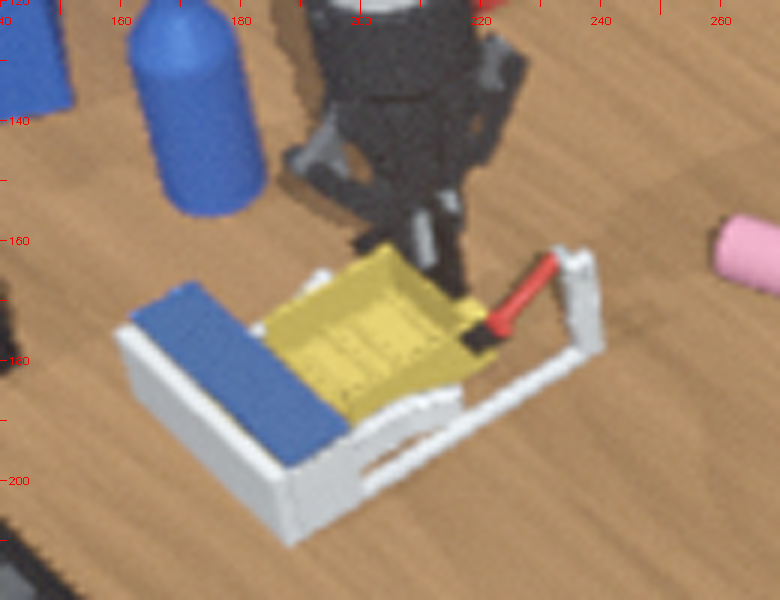

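>>> {"op": "drive_tool", "data": {"increments": [{"xyz": [0, 0.003, 0], "rot": [0, 0, 0]}, {"xyz": [0, 0.006, 0], "rot": [0, 0, 0]}, {"xyz": [0, 0.008, 0], "rot": [0, 0, 0]}, {"xyz": [0, 0.01, 0], "rot": [0, 0, 0]}, {"xyz": [0, 0.0115, 0], "rot": [0, 0, 0]}, {"xyz": [0, 0.0115, 0], "rot": [0, 0, 0]}]}}

```text
time_s: 18.15
tool_pos: [0.5647, -0.2732, 0.0664]
tcp_rot: [-0.0, 0.718, 0.696, 0.0]
wrist_force: [-4.2, 0.1, 4.5]
finger_gap: 0.105
```

Run:
```python
from h import *
st()
im=bot.capture("scene"); cv2.imwrite("pics/c14.png",im[:,:,::-1]);crop("pics/c14.png",140,120,270,220,6,"pics/c14c.png")
im=bot.capture("side"); cv2.imwrite("pics/s14.png",im[:,:,::-1]);crop("pics/s14.png",235,235,365,335,6,"pics/s14c.png")
```

```text
t 18.15 p [ 0.5647 -0.2732  0.0664] q [-0.64   0.499  1.584  0.     1.059 -0.609] F [-4.22  0.12  4.54] M [-0.01  0.55 -0.02] gap 0.105
scoopx(tool y) [ 1.    -0.031 -0.   ] tool z [-0.  0. -1.] yaw -0.031
```

View pics/c14c.png

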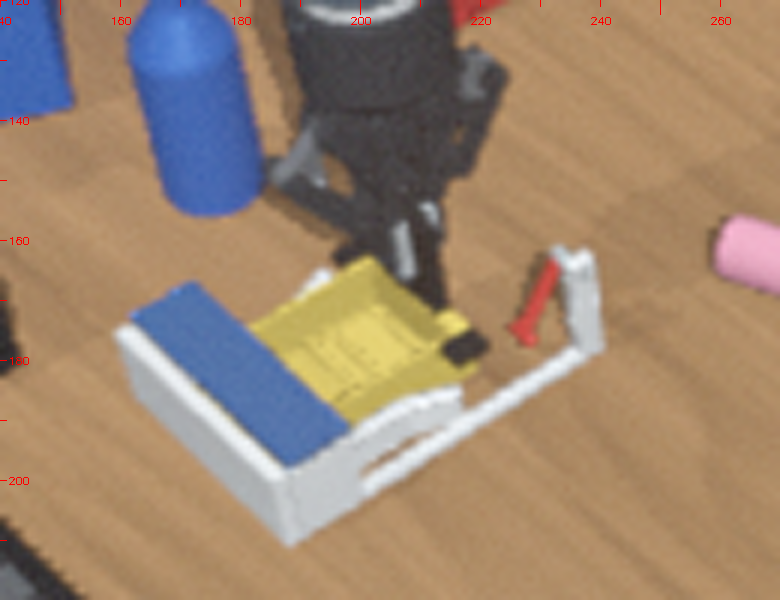

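View pics/s14c.png

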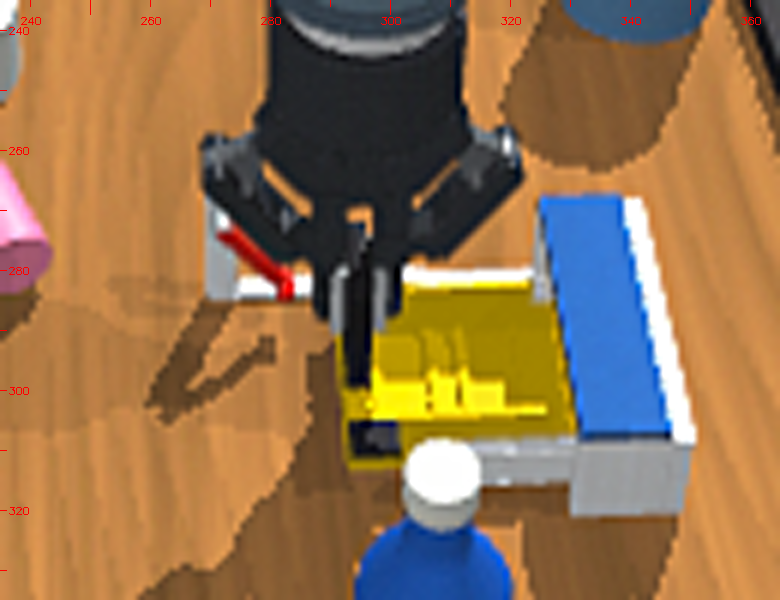

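>>> {"op": "drive_tool", "data": {"increments": [{"xyz": [0, 0.001, 0], "rot": [0, 0, 0]}, {"xyz": [0, 0.002, 0], "rot": [0, 0, 0]}, {"xyz": [0, 0.002, 0], "rot": [0, 0, 0]}]}}

```text
time_s: 18.55
tool_pos: [0.5665, -0.2732, 0.0665]
tcp_rot: [-0.0, 0.718, 0.696, -0.0]
wrist_force: [-4.1, 0.6, 4.6]
finger_gap: 0.107
```

Run:
```python
from h import *
st()
```

```text
t 18.55 p [ 0.5665 -0.2732  0.0665] q [-0.638  0.502  1.579 -0.     1.06  -0.607] F [-4.09  0.6   4.62] M [-0.05  0.61 -0.  ] gap 0.107
scoopx(tool y) [ 1.    -0.031 -0.   ] tool z [-0.  0. -1.] yaw -0.031
```

>>> {"op": "drive_tool", "data": {"increments": [{"xyz": [0, 0.001, 0], "rot": [0, 0, 0]}, {"xyz": [0, 0.0015, 0], "rot": [0, 0, 0]}, {"xyz": [0, 0.0015, 0], "rot": [0, 0, 0]}]}}

```text
time_s: 18.85
tool_pos: [0.5677, -0.2733, 0.0664]
tcp_rot: [-0.0, 0.718, 0.696, -0.0]
wrist_force: [-6.6, 0.7, 7.0]
finger_gap: 0.107
```

Run:
```python
from h import *
st()
```

```text
t 18.85 p [ 0.5677 -0.2733  0.0664] q [-0.637  0.505  1.576 -0.     1.062 -0.605] F [-6.57  0.67  7.03] M [-0.07  0.78 -0.02] gap 0.107
scoopx(tool y) [ 1.    -0.031 -0.001] tool z [-0.001  0.    -1.   ] yaw -0.031
```

>>> {"op": "drive_tool", "data": {"increments": [{"xyz": [0, 0.001, 0], "rot": [0, 0, 0]}, {"xyz": [0, 0.001, 0], "rot": [0, 0, 0]}]}}

```text
time_s: 19.05
tool_pos: [0.5678, -0.2732, 0.0665]
tcp_rot: [-0.001, 0.718, 0.696, -0.001]
wrist_force: [-10.4, 1.8, 9.8]
finger_gap: 0.111
```

Run:
```python
from h import *
st()
```

```text
t 19.05 p [ 0.5678 -0.2732  0.0665] q [-6.360e-01  5.060e-01  1.574e+00 -1.000e-03  1.065e+00 -6.040e-01] F [-10.39   1.8    9.8 ] M [-0.    1.3  -0.03] gap 0.111
scoopx(tool y) [ 1.    -0.031 -0.003] tool z [-0.003  0.001 -1.   ] yaw -0.031
```

>>> {"op": "drive_tool", "data": {"increments": [{"xyz": [0, -0.001, 0], "rot": [0, 0, 0]}, {"xyz": [0, -0.001, 0], "rot": [0, 0, 0]}]}}

```text
time_s: 19.25
tool_pos: [0.5678, -0.2732, 0.0665]
tcp_rot: [-0.0, 0.718, 0.696, -0.0]
wrist_force: [-4.2, 1.0, 6.4]
finger_gap: 0.111
```

>>> {"op": "drive_tool", "data": {"increments": [{"xyz": [0, 0, 0], "rot": [0, 0, 0]}, {"xyz": [0, 0, 0], "rot": [0, 0, 0]}, {"xyz": [0, 0, 0], "rot": [0, 0, 0]}, {"xyz": [0, 0, 0], "rot": [0, 0, 0]}, {"xyz": [0, 0, 0], "rot": [0, 0, 0]}, {"xyz": [0, 0, 0], "rot": [0, 0, 0]}, {"xyz": [0, 0, 0], "rot": [0, 0, 0]}, {"xyz": [0, 0, 0], "rot": [0, 0, 0]}], "grip": -1}}

```text
time_s: 20.05
tool_pos: [0.5683, -0.2731, 0.0661]
tcp_rot: [-0.0, 0.718, 0.696, 0.0]
wrist_force: [-0.8, -0.4, -0.1]
finger_gap: 1.0
```

Run:
```python
from h import *
st()
s,p,r=cur(); im=bot.capture("wrist"); cv2.imwrite("pics/w15.png",im[:,:,::-1])
```

```text
t 20.05 p [ 0.5683 -0.2731  0.0661] q [-6.360e-01  5.050e-01  1.576e+00  1.000e-03  1.061e+00 -6.050e-01] F [-0.76 -0.37 -0.11] M [ 0.03 -0.06  0.  ] gap 1.0
scoopx(tool y) [ 1.    -0.031  0.   ] tool z [ 0.  0. -1.] yaw -0.0311
```

View pics/w15.png

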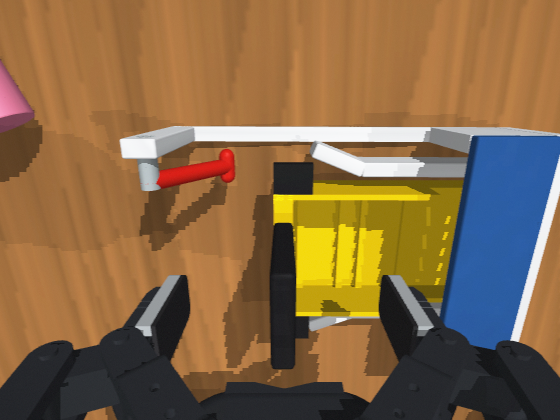

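>>> {"op": "drive_tool", "data": {"increments": [{"xyz": [0, 0, -0.01], "rot": [0, 0, 0]}, {"xyz": [0, 0, -0.03], "rot": [0, 0, 0]}, {"xyz": [0, 0, -0.06], "rot": [0, 0, 0]}, {"xyz": [0, 0, -0.09], "rot": [0, 0, 0]}, {"xyz": [0, 0, -0.12], "rot": [0, 0, 0]}, {"xyz": [0, 0, -0.15], "rot": [0, 0, 0]}, {"xyz": [0, 0, -0.17], "rot": [0, 0, 0]}, {"xyz": [0, 0, -0.18], "rot": [0, 0, 0]}, {"xyz": [0, 0, -0.18], "rot": [0, 0, 0]}]}}

```text
time_s: 21.0
tool_pos: [0.5689, -0.2736, 0.2483]
tcp_rot: [0.002, 0.718, 0.696, 0.001]
wrist_force: [-0.0, 0.1, -0.5]
finger_gap: 1.0
```

Run:
```python
from h import *
st()
s,p,r=cur(); im=bot.capture("wrist"); cv2.imwrite("pics/w16.png",im[:,:,::-1]); np.save("w16.npy",np.r_[p,r.as_quat()])
im=bot.capture("scene"); cv2.imwrite("pics/c16.png",im[:,:,::-1])
im=bot.capture("side"); cv2.imwrite("pics/s16.png",im[:,:,::-1])
crop("pics/w16.png",200,110,440,290,3,"pics/w16c.png")
m=np.array([(-65,36.5,32),(-65,-22,88),(-55,22,88),(-45,52,32),(-65,-52,32),(-45,-52,32)])/1000
W=R.from_euler('z',BAY[2]).apply(m+[.003,0,0])+[BAY[0],BAY[1],0]; print(wproj(p,r.as_quat(),W).round(1))
```

```text
t 21.0 p [ 0.5689 -0.2736  0.2483] q [-6.360e-01  2.990e-01  1.457e+00  1.000e-03  1.382e+00 -6.050e-01] F [-0.02  0.15 -0.53] M [0.   0.01 0.03] gap 1.0
scoopx(tool y) [ 1.    -0.031  0.003] tool z [ 0.003 -0.002 -1.   ] yaw -0.0311
[[276.6 144.2]
 [276.  216.4]
 [286.9 169.3]
 [296.2 128.7]
 [277.2 224.7]
 [295.2 224.7]]
```

View pics/w16c.png

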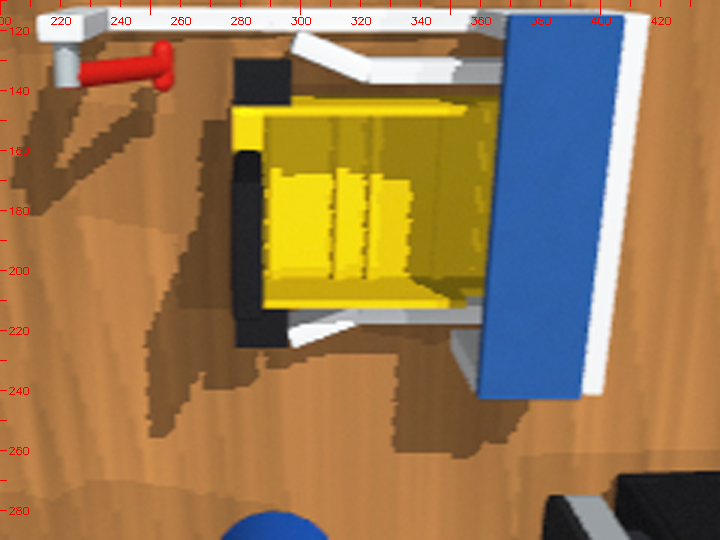

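View pics/c16.png

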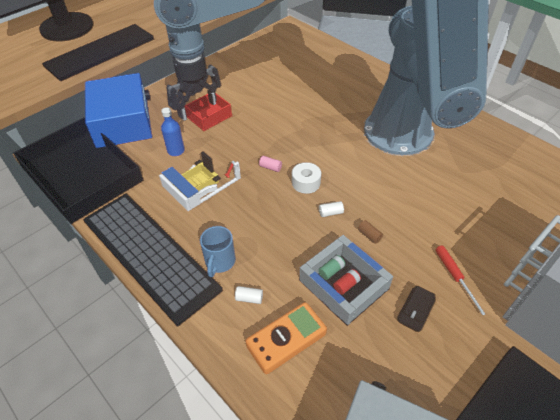

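View pics/s16.png

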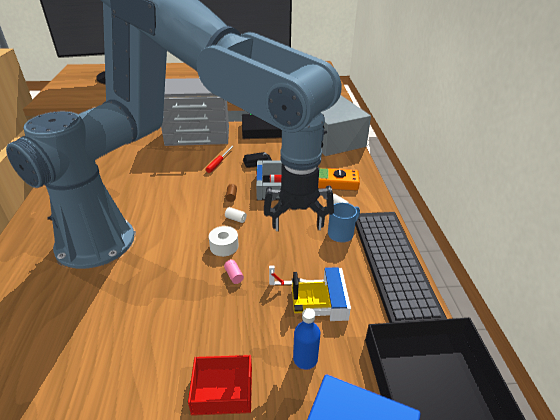

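The final views show both cells in the well at scene (332,268) and (346,281). The scoop is home in the bay at (200,178) and the red catch hangs at rest behind its ear. The gripper is clear and nothing else looks displaced, so I'm handing the job in.

```bash
python3 -c "
from bench import bot
print(bot.finish_job()); print(bot.sense()['time_s'])"
```

```text
the job is handed in; nothing more can be done
None
the job is handed in; nothing more can be done
```

The job is done and handed in at about 21 s of the 54 s limit. `finish_job()` gives no verdict, so what follows rests on my own camera and sensor checks.

- **Pouring:** I gripped the scoop by its tab and dipped its lip into the well at a 25° nose-down tilt. At that point the lip was about 17 mm below the rim, and the picture showed both cells still aboard. Tipping on to 51° emptied it. The green cell stayed on the lip until I drew the scoop back, and both cells now rest in the well.
- **Parking:** I set the scoop on the table about 100 mm short of the bay origin and slid it in. The picture showed the ear lifting the catch and the catch then dropping behind it. I pushed until the lip met the stops, where the force rose to about 10 N and the tool stopped moving, then let go and raised the arm clear.

**Last checks:** The scoop sits about 3–4 mm ahead of the bay origin, against the 8 mm allowed, and the catch hangs at rest behind the ear. The wrist force is near zero, and the bystanders look unmoved in the final pictures.

**Disagreement:** The fixed cameras and the wrist camera differed by about 0.015 rad on the bay's angle. I used a value in between, and the scoop went in without jamming.

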